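# Lower the loaded lift plate level with the microscope stage by its release valve

## Robot

A 6-joint arm with a two-finger parallel gripper is mounted at the origin on the work surface. World frame = base frame: x ahead of the robot, y to its left, z up, the work surface at z = 0. Lengths are in mm, angles in rad, forces in N, time in s.
With the tool pointing down it reaches from about 150 to 775 mm from the base axis. Payload 6.1 kg.
Tool frame: the origin (TCP) lies on the centre line of the jaws, within the pads' length; the fingertips stand 11 mm ahead of it and the grasp point (between the pads) lies 8 mm behind it; z points along the fingers, x is the direction in which the jaws open and shut, and the axes are right-handed (so a half turn about z gives the same grasp; the last joint's range is limited). The gripper opens to 85 mm and grips with 20 to 120 N. Pads are 22 mm wide; open, the fingers measure 114 mm over their backs; the gripper's body (76 mm by 85 mm) begins 54 mm behind the grasp point. The pads swing forward as they close: fully open they stand 13 mm farther back than shut.
Start: joints at [1.243, 0.126, -0.04, 1.405, 0, 1.571], TCP at [169.023, 497.031, 242.295] pointing down, gripper open.
Joint ranges: [-2.72, 2.72], [-0.95, 1.95], [-1.27, 1.35], [-1.78, 2.02], [-1.46, 1.47], [-3.14, 3.14]. Speed limits (rad/s): [2.39, 2.39, 3.01, 3.14, 3.14, 3.14].

## Interface

Orientations are given as [roll, pitch, yaw] about the fixed x, y, z axes, in that order (R = Rz(yaw) Ry(pitch) Rx(roll)).
In Python, from plant import bot gives the robot as it stands. The module is installed in compiled form; this text tells all that it offers.
- The arm moves only by the tool arm_command, never from a script. Its argument "deltas" is a list of rows, each a list of 5 numbers: the finger opening in cm, from 0 to 8.54, then the shift along the tool's x, y, z in cm, then the turn about the tool's z in rad. In form: [[fingers, tx, ty, tz, twist], ...]. A call has 1 to 8 rows; each row shifts and turns the pose as measured when the row begins, along the tool's axes as they then stand; what a row does not reach is not made up. A row lasts 1/10 s, in which the tool goes at most 50 mm and 8.59 degrees, less where a joint would pass 70% of its speed; a pose out of reach is approached as far as the arm can. A call is refused whole if a number of a shift passes 5 or a number of a turn 0.15, either way. A call with a gripper value outside its range is refused whole. The fingers move at their own pace and stop on an object; the grip force is fixed at half the most. Time passes only in rows, so rows that do not move let the fingers close. It gives the time, the measured TCP pose, the force and the opening at its end, in the units of the state.
- bot.get_obs(): the state, without advancing time (a new reading comes with each control period).
- bot.read_camera(name): name is "side" or "top"; returns a dict with "color" (420x560x3 uint8, red, green, blue), "mtx" (3x3 intrinsics, pixels), "position" and "attitude" of the camera in the world. Camera axes: x right, y down, z forward; pixel columns grow to the right and rows downward; lengths in mm; the calibration is good to about 2 mm. A picture is of the moment at which its call begins. There is no depth.
- bot.finish_job(): hands the job in, once; it reports no verdict.
Trained networks look in a picture, given as the dict that the camera call returned (one of the last four; its "shot" number tells which), for a name from the list of things; names that differ only in an ending like _2 or _b are one class to them, and where a whole thing is asked for, a point or a joint stands for the part that bears it (a point fixed in the world has none). Each returns a list of dicts, best first, with "p" (0 to 1); they miss things now and then, are a little off and sometimes report something else, mostly with a low value. They report only what shows in the picture. A call takes as long as a camera call.
- bot.boxes_of(picture, label): "centre" ([x, y, z] in mm, in the coordinates of the camera as it stood for that picture, good to about 4 mm: the middle of the surface that is visible of it).
- bot.outline_of(picture, label): "pixels" (420x560 bool, what is visible of it).
- bot.spot_point(picture, label): "centre" ([x, y, z] in mm, in the coordinates of the camera as it stood for that picture, good to about 4 mm: a listed point, or the origin of a listed thing).
The state is a dict: "clock": time; "q": joint angles; "qd": joint speeds; "effort": joint torques, N m; "tool_pos": TCP position; "tool_rot": TCP orientation; "contact_force": force on the tool from outside, world axes, zero at the start; "torque": the same for the moment, N m; "width": finger opening in mm.
Only numpy, scipy, OpenCV 4.12 (cv2) and the standard library are available. Lean on these libraries where they do the work, as an engineer would, in place of code of your own. Each camera call takes 0.05 s, during which the arm holds its last target.

## Task

Crack the lift's release valve open a little with its crank (counter-clockwise) so that the plate with the casting sinks slowly, never faster than about 3 cm a second, and shut the valve so that the plate stops flush with the top of the black microscope stage beside it. Leave the valve closed fully home, finger-tight without forcing it, the plate and stage untouched, and the things lying around where they are.

Things in the scene. Friction and masses are not known exactly. Their poses are not given: they have to be found in the camera images.
- lift: Grey steel bed 200 (x) x 520 (y) x 18 mm, fixed to the bench, carrying, from its -y to its +y end, the microscope stage, the lift with its plate, and an aluminium valve block (85 x 80 mm, top 73 mm above the bench) with the release valve on top. Origin on the bench under the lift's ram; z up.
- valve_axis (a point): Centre of the release valve's vertical stem, at the top of the crank's hub, about 103 mm above the bench. The crank turns about the vertical line through it.
- knob (a point): The crank's knob: a black upright round pin, 18 mm in diameter, at the end of the crank's arm (round steel bar 12 mm thick, its top 101 mm above the bench), 85 mm from the valve's axis. It runs from 97 to 151 mm above the bench; this point is on its centre line, 131 mm above the bench. It does not spin on the arm.
- crank: The whole crank of the release valve: hub, arm and knob. Origin on the valve's axis 73 mm above the bench; z up; in its frame the arm points 140 degrees counter-clockwise from x. At the knob, opening takes 3 to 6 N, closing 6 to 10 N. At the closed stop the resistance jumps; from about 25 N the seat gives way, and over 30 N, 0.05 rad past the stop, it is ruined.
- valve (a joint): Turn of the release valve, rad: 0 = closed home on its stop, grows counter-clockwise seen from above (opening), to 1.3. It stays where left. At first nothing moves; somewhere between 0.25 and 0.9, depending on the unknown load, the plate starts to sink; about 0.1 further it already sinks at 30 mm/s, so the useful range is narrow. Turned back, it slows and stops.
- ram (a joint): Height of the lift's ram, m: 0 at the bottom, grows upwards, starting at 0.07 to 0.085; the top of the plate is 90 mm above the bench at 0. The ram can only sink; it cannot be pumped up here.
- plate: The lift plate: aluminium 150 (x) x 160 (y) x 15 mm, with a dark steel casting about 85 x 70 x 70 mm bolted on it, together 3 to 5.2 kg, on the ram. Origin at the centre of the plate's underside; z up.
- plate_top (a point): Point on the plate's upper face, 15 mm in from its edge next to the microscope stage.
- stage_top (a point): Point on the upper face of the black microscope stage (190 x 200 mm, with a white disc and the microscope's column and lens on it), 15 mm in from its edge next to the plate; 100 to 125 mm above the bench, differing from time to time. It stands 8 mm away from the plate's side. The plate is flush when plate_top is at this height.
- stage: The black microscope stage with its column and lens. Origin at the centre of its upper face; z up.
- lens: Spare black lens barrel standing on the bench, 48 mm in diameter, 75 mm tall. Origin at the centre of its underside. To be left alone.
- keypad: Grey control pad with black keys, 160 x 75 x 32 mm, lying on the bench. Origin at the centre of its underside. To be left alone.
- tray: Empty white tray 110 x 150 x 30 mm. Origin at the centre of its underside. To be left alone.

How it is judged:
By the outcome, as a careful person would: the job done as asked, in the order asked, and still so for the second after the job is handed in, with the robot touching nothing.
It also fails if it takes over 72 s, if anything falls off the work surface, if the arm or the gripper's body presses on something with over 40 N, if the wrist force passes 120 N, or if a joint passes its speed limit or range.

## Working session

There is one attempt and no reset: what is moved stays moved. The work goes in short steps, Python scripts to look and compute and a tool call to move; the robot and the scene stay as the last step left them, time stands still between calls to the robot, and variables do not carry over. Pictures are saved under pics/ and viewed, and the job is handed in when it is done.

Besides the shell and the picture viewer there is one more tool, called after ">>>" in YAML: its name, and indented under it one key for each argument. arm_command: Moves the arm, as the interface text tells. Its arguments: {"type":"object","properties":{"deltas":{"type":"array"}},"required":["deltas"]}

```bash
mkdir -p pics; cat > h.py <<'E'
import numpy as np,cv2
from plant import bot
from scipy.spatial.transform import Rotation as R
def cam(n,save=None):
    p=bot.read_camera(n)
    if save: cv2.imwrite(f'pics/{save}.png',p['color'][:,:,::-1])
    return p
def rot(p):
    a=np.array(p['attitude'],float)
    return a if a.shape==(3,3) else (R.from_euler('xyz',a).as_matrix() if a.size==3 else R.from_quat(a).as_matrix())
def w(p,c): return np.round(np.array(p['position'])+rot(p)@np.array(c),1)
def proj(p,X):
    c=rot(p).T@(np.array(X,float)-np.array(p['position'])); u=np.array(p['mtx'])@c; return np.round(u[:2]/u[2],1)
E
python3 - <<'E'
from h import *
o=bot.get_obs(); print({k:np.round(v,3) for k,v in o.items()})
for n in('side','top'):
    p=cam(n,n+'0'); print(n,p['position'],p['attitude'],p['mtx'])
    for l in('valve_axis','knob','crank','plate_top','stage_top','lift','lens','keypad','tray'):
        r=bot.spot_point(p,l)
        print(l,[(round(d['p'],2),w(p,d['centre'])) for d in r[:2]])
E
```

```text
{'clock': np.float64(0.0), 'q': array([ 1.243,  0.126, -0.041,  1.405,  0.   ,  1.571]), 'qd': array([0.001, 0.   , 0.   , 0.001, 0.001, 0.002]), 'effort': array([-0.0000e+00, -4.3592e+01,  3.5292e+01,  1.7000e-02,  0.0000e+00,
        0.0000e+00]), 'tool_pos': array([168.905, 496.682, 241.514]), 'tool_rot': array([-3.142e+00,  2.000e-03,  1.243e+00]), 'contact_force': array([ 0.09 ,  0.098, -0.014]), 'torque': array([-0.015,  0.02 ,  0.015]), 'width': np.float64(85.443)}
side [ 780.49954586 -574.2693413  1085.25993192] [-2.51121246 -0.00879001  0.41889145] [[450.71525532   0.         281.21616432]
 [  0.         450.71525532 211.04533159]
 [  0.           0.           1.        ]]
valve_axis [(0.76, array([529.6, -23.6, 103.7]))]
knob [(0.23, array([490.8, 465.7,  -2.2]))]
crank [(0.87, array([524.3, -23. ,  75.9])), (0.22, array([446.4,   6.2, 132.6]))]
plate_top [(0.7, array([ 584.5, -259.6,  172.4]))]
stage_top [(0.9, array([ 584.5, -296.9,  123.4]))]
lift [(0.61, array([ 567.8, -189.4,    4. ]))]
lens []
keypad [(0.95, array([ 3.115e+02, -3.578e+02, -3.000e-01]))]
tray [(0.97, array([490.5, 468.5,  -3.1]))]
top [ 404.74289793   47.30531626 1586.84971683] [-3.06604156  0.02089803 -1.58644396] [[497.02808578   0.         284.23992084]
 [  0.         497.02808578 211.30602126]
 [  0.           0.           1.        ]]
valve_axis []
knob [(0.7, array([ 599.3, -375.7,  126.6])), (0.68, array([447.1,   8.1, 130.3]))]
crank [(0.72, array([528.3, -23.7,  72.8]))]
plate_top [(0.82, array([ 579.3, -255. ,  171.6])), (0.49, array([ 600.2, -373.9,  124.5]))]
stage_top [(0.71, array([526.9, -23.6, 104.7])), (0.56, array([ 585.8, -299.6,  130.1]))]
lift [(0.3, array([527.3, -25.8, 105.1]))]
lens [(0.65, array([491.9, 465. ,  -2.4])), (0.62, array([ 587.2, -298. ,  128.8]))]
keypad [(0.79, array([ 3.079e+02, -3.524e+02, -1.000e-01])), (0.22, array([445.3,   7.4, 131.1]))]
tray [(0.69, array([490.8, 466.7,  -5.8]))]
```

View pics/side0.png

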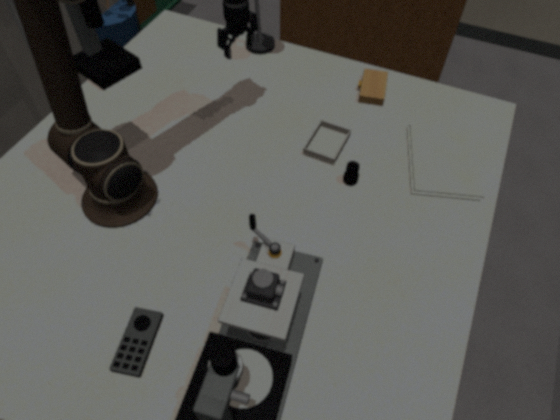

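View pics/top0.png

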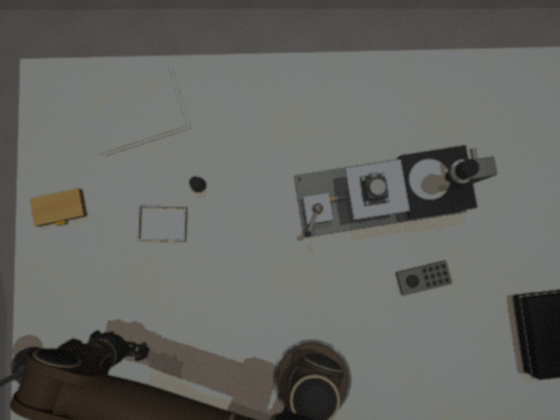

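```bash
python3 - <<'E'
from h import *
acc={}
for i in range(4):
  for n in('side','top'):
    p=cam(n)
    if i==0:
        c=p['color'][200:420,160:340] if n=='side' else p['color'][130:260,280:510]
        c=cv2.resize(np.clip(c.astype(float)*2,0,255).astype('uint8'),None,fx=3.3,fy=3.3 if n=='top' else 2.7,interpolation=cv2.INTER_CUBIC) if n=='top' else cv2.resize(np.clip(c.astype(float)*2,0,255).astype('uint8'),None,fx=2.7,fy=2.7,interpolation=cv2.INTER_CUBIC)
        cv2.imwrite(f'pics/{n}1.png',c[:,:,::-1])
    for l in('valve_axis','knob','crank','plate_top','stage_top','stage','plate'):
        for d in bot.spot_point(p,l)[:2]: acc.setdefault((n,l),[]).append((round(d['p'],2),*w(p,d['centre'])))
for k,v in acc.items():
    print(k); print(np.array(v))
print(bot.get_obs()['clock'])
E
```

```text
('side', 'valve_axis')
[[  0.84 527.4  -25.5  104.  ]
 [  0.75 528.6  -27.3  102.8 ]
 [  0.8  528.5  -27.5  105.3 ]
 [  0.66 529.2  -26.5  106.3 ]]
('side', 'knob')
[[ 7.700e-01  4.482e+02  1.050e+01  1.312e+02]
 [ 4.900e-01  4.923e+02  4.700e+02 -9.000e-01]
 [ 5.800e-01  4.489e+02  1.260e+01  1.331e+02]
 [ 3.800e-01  4.913e+02  4.681e+02 -1.000e-01]
 [ 6.400e-01  4.499e+02  9.400e+00  1.297e+02]
 [ 6.400e-01  4.512e+02  8.600e+00  1.331e+02]]
('side', 'crank')
[[ 8.400e-01  5.268e+02 -2.400e+01  7.570e+01]
 [ 8.500e-01  5.247e+02 -2.240e+01  7.480e+01]
 [ 6.000e-01  5.256e+02 -2.290e+01  7.360e+01]
 [ 8.500e-01  5.258e+02 -2.290e+01  7.370e+01]
 [ 2.700e-01  4.924e+02  4.689e+02 -2.000e+00]]
('side', 'plate_top')
[[   0.6   581.3  -257.    173.8 ]
 [   0.88  579.7  -260.4   174.1 ]
 [   0.96  579.6  -258.3   174.4 ]]
('side', 'stage_top')
[[ 8.800e-01  5.876e+02 -2.953e+02  1.256e+02]
 [ 3.400e-01  6.117e+02  3.470e+02  1.000e-01]
 [ 9.500e-01  5.870e+02 -2.917e+02  1.245e+02]
 [ 9.500e-01  5.858e+02 -2.981e+02  1.265e+02]
 [ 6.000e-01  5.861e+02 -2.950e+02  1.242e+02]]
('side', 'st
[... 1564 characters left out ...]
]
 [ 6.600e-01  5.872e+02 -2.960e+02  1.258e+02]
 [ 5.600e-01  5.862e+02 -2.978e+02  1.279e+02]
 [ 3.600e-01  3.080e+02 -3.555e+02 -4.000e-01]]
('top', 'stage')
[[ 7.600e-01  5.982e+02 -3.770e+02  1.254e+02]
 [ 9.500e-01  5.989e+02 -3.740e+02  1.270e+02]
 [ 3.000e-01  4.472e+02  8.800e+00  1.296e+02]
 [ 6.100e-01  5.979e+02 -3.764e+02  1.231e+02]
 [ 9.000e-01  5.983e+02 -3.732e+02  1.254e+02]]
('top', 'plate')
[[ 9.200e-01  5.744e+02 -1.898e+02  1.575e+02]
 [ 8.800e-01  5.755e+02 -1.907e+02  1.565e+02]
 [ 4.900e-01  6.157e+02  3.531e+02 -1.900e+00]
 [ 7.400e-01  5.750e+02 -1.921e+02  1.567e+02]
 [ 9.100e-01  5.760e+02 -1.899e+02  1.579e+02]
 [ 3.000e-01  4.454e+02  7.400e+00  1.320e+02]]
4.2
```

View pics/side1.png

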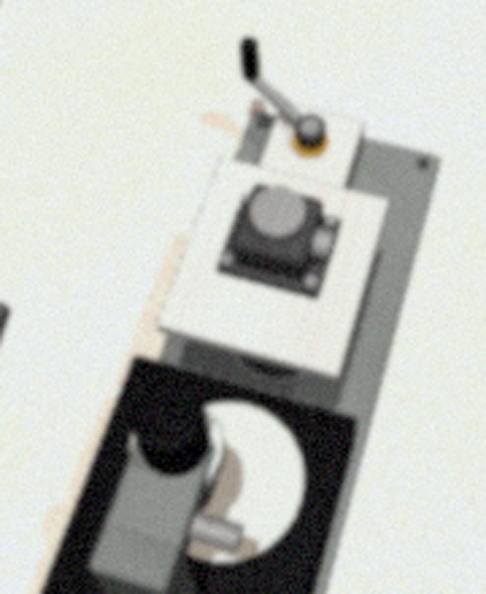

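View pics/top1.png

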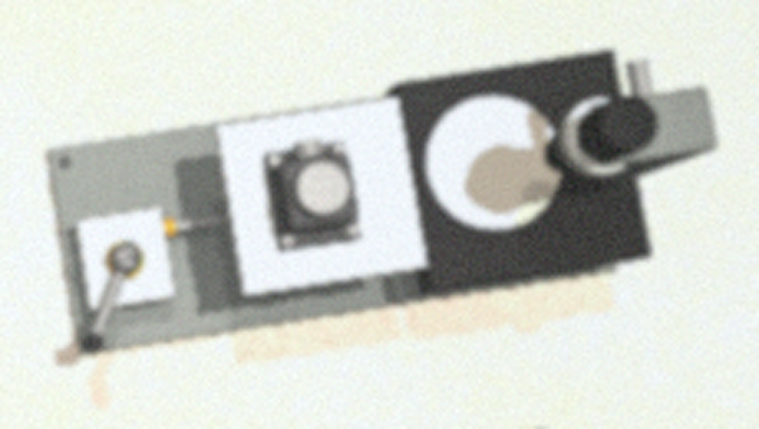

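>>> arm_command:
  deltas:
    - [8.5, -3.1, 3.5, 0, 0]
    - [8.5, -3.1, 3.5, 0, 0]
    - [8.5, -3.1, 3.5, 0, 0]
    - [8.5, -3.1, 3.5, 0, 0]
    - [8.5, -3.1, 3.5, 0, 0]
    - [8.5, -3.1, 3.5, 0, 0]
    - [8.5, -3.1, 3.5, 0, 0]
    - [8.5, -3.1, 3.5, 0, 0]

```text
clock: 5.0
tool_pos: [358.7, 166.5, 241.4]
tool_rot: [3.14, -0.002, 1.256]
contact_force: [0.9, 1.1, -0.3]
width: 85.2
```

>>> arm_command:
  deltas:
    - [6, -3.3, 3.5, 0, 0.03]
    - [6, -3.3, 3.5, 0, 0.03]
    - [6, -3.3, 3.5, 0, 0.03]
    - [6, -2.2, 2.4, 0, 0]
    - [6, 0, 0, 0, 0]
    - [6, 0, 0, 0, 0]

```text
clock: 5.6
tool_pos: [441.2, -4.1, 242.1]
tool_rot: [3.136, -0.004, 1.153]
contact_force: [-0.1, -0.3, 0.1]
width: 60.1
```

```bash
python3 - <<'E'
from h import *
o=bot.get_obs(); print({k:np.round(v,3) for k,v in o.items()})
for n in('side','top'):
    p=cam(n)
    c=p['color'][150:300,180:340] if n=='side' else p['color'][150:270,270:400]
    cv2.imwrite(f'pics/{n}2.png',cv2.resize(np.clip(c.astype(float)*2,0,255).astype('uint8'),None,fx=3.5,fy=3.5,interpolation=cv2.INTER_CUBIC)[:,:,::-1])
    for l in('valve_axis','knob'): print(n,l,[(round(d['p'],2),w(p,d['centre'])) for d in bot.spot_point(p,l)])
E
```

```text
{'clock': np.float64(5.6), 'q': array([-0.01 , -0.038, -0.212,  1.39 ,  0.002,  0.407]), 'qd': array([-0.031,  0.01 ,  0.007, -0.007, -0.007, -0.011]), 'effort': array([ -0.719, -32.519,  35.521,  -0.177,  -0.045,  -0.036]), 'tool_pos': array([441.189,  -4.081, 242.064]), 'tool_rot': array([ 3.136, -0.004,  1.153]), 'contact_force': array([-0.08 , -0.288,  0.128]), 'torque': array([ 0.037,  0.026, -0.041]), 'width': np.float64(60.102)}
side valve_axis [(0.84, array([528.2, -25.4, 106.7]))]
side knob [(0.72, array([448.2,   6.4, 132.2]))]
top valve_axis [(0.56, array([ 579.2, -252.5,  173.4]))]
top knob []
```

View pics/side2.png

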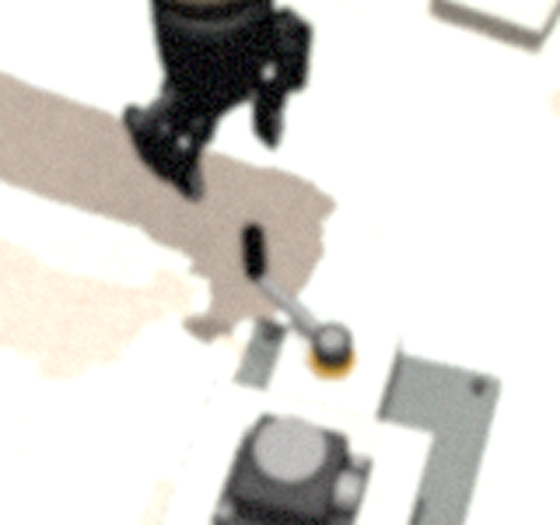

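>>> arm_command:
  deltas:
    - [6, 1.2, 0.3, 2, 0]
    - [6, 0, 0, 2, 0]
    - [6, 0, 0, 2, 0]
    - [6, 0, 0, 1, 0]
    - [6, 0, 0, 0, 0]

```text
clock: 6.4
tool_pos: [449.1, 11.9, 171.8]
tool_rot: [3.132, -0.006, 1.165]
contact_force: [0.3, 0.2, 0.4]
width: 60.4
```

>>> arm_command:
  deltas:
    - [6, -0.4, 0.15, 1.5, 0]
    - [6, 0, 0, 1.5, 0]
    - [6, 0, 0, 1, 0]
    - [6, 0, 0, 0.6, 0]
    - [6, 0, 0, 0, 0]

```text
clock: 6.9
tool_pos: [451.2, 8.9, 128.3]
tool_rot: [3.127, -0.008, 1.168]
contact_force: [0.5, 0.9, 0.5]
width: 60.0
```

```bash
python3 - <<'E'
from h import *
o=bot.get_obs(); print({k:np.round(v,3) for k,v in o.items()})
p=cam('side')
c=p['color'][170:270,200:320]
cv2.imwrite(f'pics/side3.png',cv2.resize(np.clip(c.astype(float)*2.5,0,255).astype('uint8'),None,fx=5,fy=5,interpolation=cv2.INTER_CUBIC)[:,:,::-1])
E
```

```text
{'clock': np.float64(6.9), 'q': array([ 0.019,  0.   , -0.426,  1.128,  0.002,  0.421]), 'qd': array([ 0.001, -0.006,  0.017,  0.011, -0.002,  0.001]), 'effort': array([-7.0000e-03, -3.4202e+01,  3.4157e+01, -4.3600e-01,  7.0000e-03,
       -0.0000e+00]), 'tool_pos': array([451.178,   8.912, 128.304]), 'tool_rot': array([ 3.127, -0.008,  1.168]), 'contact_force': array([0.539, 0.891, 0.451]), 'torque': array([ 0.016,  0.039, -0.017]), 'width': np.float64(59.971)}
```

View pics/side3.png

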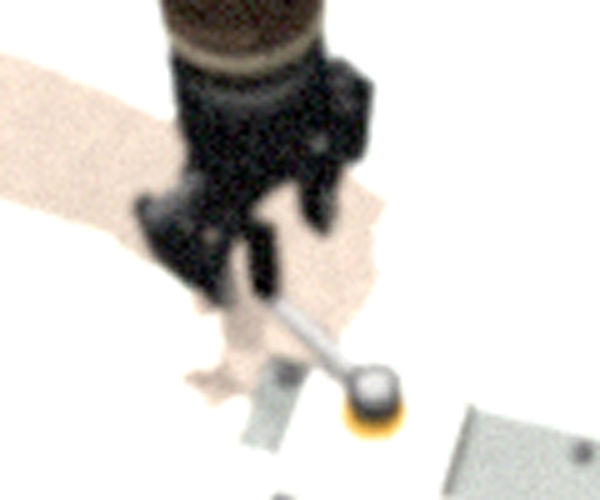

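>>> arm_command:
  deltas:
    - [4, -0.4, -0.1, 0.4, 0]
    - [3, 0, 0, 0.2, 0]
    - [2.2, 0, 0, 0, 0]
    - [0, 0, 0, 0, 0]
    - [0, 0, 0, 0, 0]
    - [0, 0, 0, 0, 0]
    - [0, 0, 0, 0, 0]

```text
clock: 7.65
tool_pos: [449.8, 5.7, 124.2]
tool_rot: [3.125, -0.01, 1.169]
contact_force: [-0.2, 1.4, -0.4]
width: 16.8
```

```bash
python3 - <<'E'
from h import *
o=bot.get_obs(); print({k:np.round(v,3) for k,v in o.items()})
E
```

```text
{'clock': np.float64(7.65), 'q': array([ 0.011, -0.003, -0.438,  1.116,  0.002,  0.413]), 'qd': array([ 0.003,  0.003,  0.   ,  0.001, -0.001,  0.   ]), 'effort': array([ -0.743, -34.35 ,  34.435,  -0.271,  -0.083,   0.059]), 'tool_pos': array([449.788,   5.66 , 124.169]), 'tool_rot': array([ 3.125, -0.01 ,  1.169]), 'contact_force': array([-0.216,  1.431, -0.358]), 'torque': array([0.004, 0.129, 0.086]), 'width': np.float64(16.815)}
```

```bash
python3 - <<'E'
from h import *
import pickle
S={}
for n in('side','top'):
    ps=[cam(n) for _ in range(4)]
    a=np.mean([q['color'].astype(float) for q in ps],0)
    S[n]=dict(img=a,mtx=ps[0]['mtx'],position=ps[0]['position'],attitude=ps[0]['attitude'])
    c=a[245:400,170:320] if n=='side' else a[130:250,330:490]
    c=np.clip((c-60)*2.2,0,255) if 0 else np.clip(c*1.55,0,255)
    print(n,a.max(),a[300:330,240:280].mean())
    cv2.imwrite(f'pics/{n}4.png',cv2.resize(c.astype('uint8'),None,fx=3.8 if n=='side' else 4.9,fy=3.8 if n=='side' else 4.9,interpolation=cv2.INTER_CUBIC)[:,:,::-1])
pickle.dump(S,open('s0.pkl','wb'))
E
```

```text
side 143.0 116.4475
top 136.25 110.19472222222223
```

View pics/side4.png

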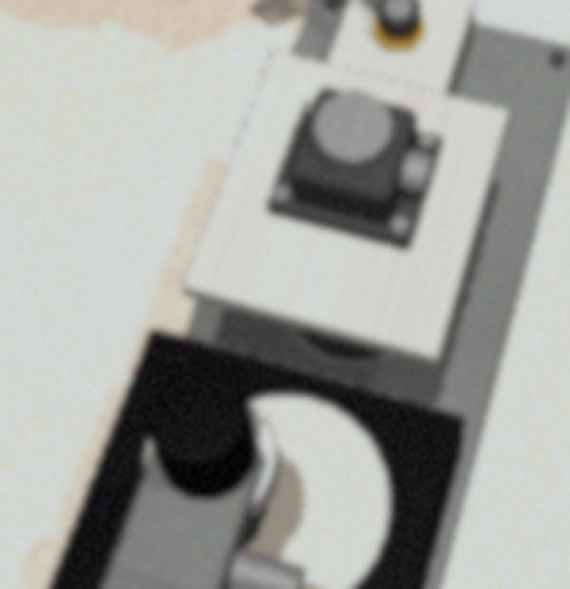

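View pics/top4.png

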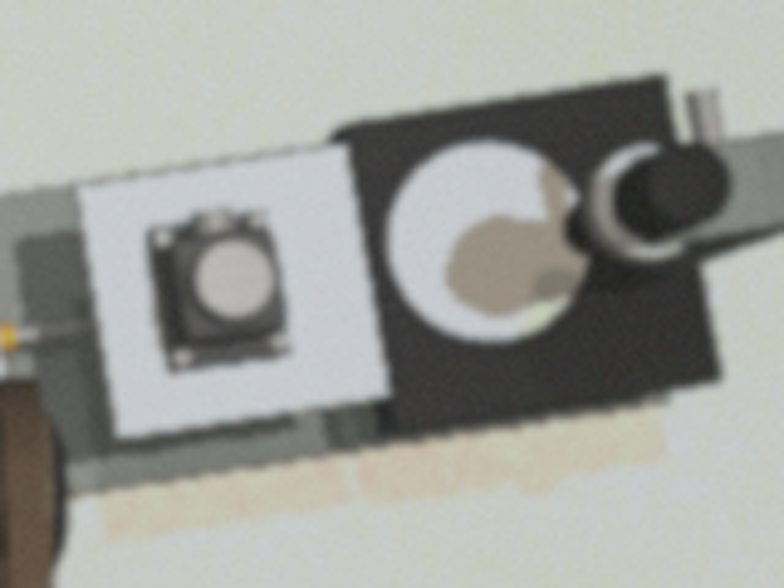

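```bash
cat > fit.py <<'E'
from h import *
import pickle,sys
from scipy.optimize import least_squares
from scipy.ndimage import map_coordinates,gaussian_filter
def pj(p,X):
    c=(np.asarray(X)-np.array(p['position']))@rot(p); return np.c_[p['mtx'][0][0]*c[:,0]/c[:,2]+p['mtx'][0][2],p['mtx'][1][1]*c[:,1]/c[:,2]+p['mtx'][1][2]]
# edges in lift frame: (cam, body, which, t-range, polarity)
PL=dict(near=((-75,-80),(75,-80)),far=((-75,80),(75,80)),right=((75,-80),(75,80)),left=((-75,-80),(-75,80)))
ST=dict(far=((-95,-88),(95,-88)),left=((-95,-288),(-95,-88)),right=((95,-288),(95,-88)),near=((-95,-288),(95,-288)))
E=[('side','p','near',.08,.92),('side','p','right',.08,.92),('side','p','far',.45,.95),
('side','s','far',.06,.94),('side','s','left',.5,.95),
('top','p','near',.1,.9),('top','p','far',.1,.6),('top','p','right',.1,.9),('top','p','left',.1,.9),
('top','s','right',.1,.75),('top','s','near',.05,.4)]
def pts(b,k,t0,t1,q,n=40):
    x,y,yaw,zp,zs,xs=q[:6]
    (a,c)=(PL if b=='p' else ST)[k]; a=np.array(a,float);c=np.array(c,float)
    t=np.linspace(t0,t1,n)[:,None]; P=a+(c-a)*t
    if b=='s': P=P+[xs,0]
    P2=P@np.array([[np.cos(yaw),np.sin(yaw)],[-np.sin(yaw),np.cos(yaw)]])+[x,y]
    ctr=np.array([0,0.]) if b=='p' else np.array([xs,-188.])
    cw=ctr@np.array([[np.cos(yaw),np.sin(yaw)],[-np.sin(yaw),np.cos(yaw)]])+[x,y]
    z=zp if b=='p' else zs
    return np.c_[P2,np.full(n,z)],np.r_[cw,z]
def off(q,c): return q[6:8] if c=='side' else q[8:10]
def fit(S,q0,edges=E,win=(6,4,3,3,2.5,2.5,2.5),lock=None,verbose=True):
    q=np.array(q0,float); G={c:gaussian_filter(S[c]['img'].mean(2),.7) for c in S}
    for wd in win:
        obs=[]
        for e in edges:
            c,b,k,t0,t1=e
            if c not in S: continue
            X,cw=pts(b,k,t0,t1,q); u=pj(S[c],X)+off(q,c); uc=pj(S[c],cw[None])[0]+off(q,c)
            d=u[-1]-u[0]; n=np.array([-d[1],d[0]])/np.hypot(*d)
            if np.dot(n,u.mean(0)-uc)<0:n=-n
            s=np.arange(-wd,wd+.01,.25)
            g=np.array([map_coordinates(G[c],[u[:,1]+n[1]*v,u[:,0]+n[0]*v],order=1) for v in s])
            gr=np.gradient(g,s,axis=0)*(-1 if b=='p' else 1)
            gm=np.clip(gr,0,None); i=gr.argmax(0); mx=gr.max(0)
            so=[]
            for j in range(len(i)):
                m=abs(s-s[i[j]])<=1.2; so.append((gm[m,j]*s[m]).sum()/max(gm[m,j].sum(),1e-9))
            so=np.array(so); ok=(mx>3)
            med=np.median(so[ok]) if ok.sum()>5 else None
            if med is None: 
                continue
            ok&=abs(so-med)<1.5
            obs.append((e,n,u+n*so[:,None],ok,med))
        def res(q):
            r=[]
            for e,n,o,ok,_ in obs:
                X,_c=pts(*e[1:],q); r.append(((pj(S[e[0]],X)+off(q,e[0])-o)@n)[ok])
            reg=np.r_[q[6:10]/1.0, q[5]/3]
            L=[] if lock is None else [(q[i]-v)/s for i,v,s in lock]
            return np.r_[np.concatenate(r)/.5, reg*3, L]
        q=least_squares(res,q,loss='soft_l1').x
    if verbose:
        for e,n,o,ok,_ in obs:
            X,_c=pts(*e[1:],q); r=((pj(S[e[0]],X)+off(q,e[0])-o)@n)[ok]; print(e[:3],ok.sum(),round(r.mean(),2),round(r.std(),2))
    return q
E
python3 - <<'E'
from fit import *
S=pickle.load(open('s0.pkl','rb'))
for q0 in ([573,-190.5,.135,173,124.5,0,0,0,0,0],[573,-190.5,.15,170,121,0,0,0,0,0]):
    q=fit(S,q0); print(np.round(q,3), q[3]-q[4])
E
```

```text
('side', 'p', 'near') 40 0.17 0.29
('side', 'p', 'right') 40 0.01 0.15
('side', 'p', 'far') 19 -0.11 0.2
('side', 's', 'far') 40 0.23 0.21
('side', 's', 'left') 40 0.01 0.13
('top', 'p', 'near') 40 0.14 0.14
('top', 'p', 'far') 40 -0.15 0.2
('top', 'p', 'right') 40 0.57 0.16
('top', 'p', 'left') 40 0.58 0.19
('top', 's', 'right') 40 0.01 0.14
('top', 's', 'near') 40 -0.3 0.23
[ 5.71497e+02 -1.91419e+02  1.43000e-01  1.77355e+02  1.22973e+02
  2.83000e-01  1.70000e-02  1.51700e+00 -5.20000e-01  5.48000e-01] 54.38173093364051
('side', 'p', 'near') 40 0.16 0.31
('side', 'p', 'right') 40 0.01 0.15
('side', 'p', 'far') 19 -0.11 0.2
('side', 's', 'far') 40 0.22 0.21
('side', 's', 'left') 40 0.02 0.14
('top', 'p', 'near') 40 0.14 0.14
('top', 'p', 'far') 40 -0.15 0.2
('top', 'p', 'right') 40 0.57 0.16
('top', 'p', 'left') 40 0.58 0.18
('top', 's', 'right') 40 0.01 0.14
('top', 's', 'near') 40 -0.28 0.15
[ 5.71589e+02 -1.91594e+02  1.43000e-01  1.77240e+02  1.22881e+02
  2.94000e-01  1.50000e-02  1.41800e+00 -5.68000e-01  5.77000e-01] 54.35867784734299
```

```bash
python3 - <<'E'
s=open('fit.py').read()
s=s.replace("    if b=='s': P=P+[xs,0]\n","    ins=q[10] if b=='p' else q[11]\n    cc=np.array([0,0.]) if b=='p' else np.array([0,-188.])\n    P=P-np.sign(np.round(P-cc,6))*0-((a+c)/2-cc)/np.linalg.norm((a+c)/2-cc)*ins\n    if b=='s': P=P+[xs,0]\n")
s=s.replace("reg=np.r_[q[6:10]/1.0, q[5]/3]","reg=np.r_[q[6:10]/1.0, q[5]/3,q[10:12]/1.0]")
open('fit.py','w').write(s)
E
python3 - <<'E'
from fit import *
S=pickle.load(open('s0.pkl','rb'))
for q0 in ([573,-190.5,.135,173,124.5,0,0,0,0,0,0,0],[573,-190.5,.15,170,121,0,0,0,0,0,0,0]):
    q=fit(S,q0); print(np.round(q,3), q[3]-q[4])
    q=fit(S,q,lock=[(3,173,.01),(4,124,.01)],win=(2.5,2.5)); print(np.round(q,3), q[3]-q[4])
E
```

```text
('side', 'p', 'near') 40 -0.06 0.28
('side', 'p', 'right') 40 0.03 0.16
('side', 'p', 'far') 20 -0.19 0.23
('side', 's', 'far') 40 0.05 0.2
('side', 's', 'left') 40 0.03 0.11
('top', 'p', 'near') 40 -0.15 0.12
('top', 'p', 'far') 40 -0.3 0.18
('top', 'p', 'right') 40 0.33 0.15
('top', 'p', 'left') 40 0.36 0.16
('top', 's', 'right') 40 0.03 0.13
('top', 's', 'near') 40 -0.09 0.14
[ 5.74231e+02 -1.95996e+02  1.40000e-01  1.82310e+02  1.29201e+02
  7.61000e-01  6.50000e-02  2.43000e-01 -2.45400e+00  1.75500e+00
  9.15000e-01  3.27000e-01] 53.10844670164903
('side', 'p', 'near') 40 0.19 0.31
('side', 'p', 'right') 40 -0.07 0.12
('side', 'p', 'far') 19 -0.53 0.2
('side', 's', 'far') 40 0.43 0.25
('side', 's', 'left') 40 -0.06 0.13
('top', 'p', 'near') 40 -0.09 0.15
('top', 'p', 'far') 40 -0.42 0.2
('top', 'p', 'right') 40 0.42 0.18
('top', 'p', 'left') 40 0.27 0.17
('top', 's', 'right') 40 -0.08 0.14
('top', 's', 'near') 40 -0.24 0.17
[ 5.72356e+02 -1.93678e+02  1.43000e-01  1.73001e+02  1.24000e+02
  9.20000e-02  1.83000e-01 -7.70000e-02 -1.06200e+00  5.87000e-01
  4.47000e-01  9.66000e-
[... 444 characters left out ...]
1.82329e+02  1.29230e+02
  7.61000e-01  6.50000e-02  2.27000e-01 -2.46900e+00  1.75700e+00
  9.10000e-01  3.34000e-01] 53.09918516335864
('side', 'p', 'near') 40 0.19 0.32
('side', 'p', 'right') 40 -0.07 0.12
('side', 'p', 'far') 19 -0.53 0.19
('side', 's', 'far') 40 0.43 0.24
('side', 's', 'left') 40 -0.06 0.13
('top', 'p', 'near') 40 -0.09 0.15
('top', 'p', 'far') 40 -0.43 0.21
('top', 'p', 'right') 40 0.42 0.17
('top', 'p', 'left') 40 0.26 0.16
('top', 's', 'right') 40 -0.08 0.14
('top', 's', 'near') 40 -0.24 0.17
[ 5.72340e+02 -1.93679e+02  1.43000e-01  1.73001e+02  1.24000e+02
  1.15000e-01  1.84000e-01 -7.70000e-02 -1.06100e+00  5.82000e-01
  4.53000e-01  9.69000e-01] 49.00068277595413
```

>>> arm_command:
  deltas:
    - [0, -0.1, 0, 0, -0.012]
    - [0, -0.1, 0, 0, -0.012]
    - [0, -0.1, 0, 0, -0.012]
    - [0, -0.1, 0, 0, -0.012]

```text
clock: 8.45
tool_pos: [448.6, 2.3, 124.2]
tool_rot: [3.124, -0.011, 1.22]
contact_force: [0.5, 3.3, -1.4]
width: 16.6
```

```bash
cat > st.py <<'E'
from h import *
AX=np.array([528.,-25.5])
def st():
    o=bot.get_obs(); 
    # grasp point in world (8mm behind TCP)
    Rm=R.from_euler('xyz',o['tool_rot']).as_matrix()
    g=np.array(o['tool_pos'])-8*Rm[:,2]
    d=g[:2]-AX; ph=np.arctan2(d[1],d[0])%(2*np.pi); t=np.array([-np.sin(ph),np.cos(ph)]); f=np.array(o['contact_force'])
    print(f"t={o['clock']:.2f} pos={np.round(o['tool_pos'],1)} r={np.hypot(*d):.1f} phi={ph:.4f} phi-yaw={ph-o['tool_rot'][2]:.3f} Ft={f[:2]@t:.2f} Fr={f[:2]@d/np.hypot(*d):.2f} Fz={f[2]:.1f} Mz={o['torque'][2]:.2f} w={o['width']:.1f}")
    return o
if __name__=='__main__': st()
E
python3 st.py
```

```text
t=8.45 pos=[448.6   2.3 124.2] r=84.3 phi=2.8057 phi-yaw=1.585 Ft=-3.27 Fr=0.59 Fz=-1.4 Mz=-0.08 w=16.6
```

```bash
cat > track.py <<'E'
from st import *
import pickle,sys
from scipy.optimize import minimize_scalar
from scipy.ndimage import map_coordinates,gaussian_filter
S=pickle.load(open('s0.pkl','rb')); P=S['side']; ref=gaussian_filter(P['img'].mean(2),(.8,.8))
Rm=rot(P); K=np.array(P['mtx']); C=np.array(P['position'])
def drop(img):
    im=gaussian_filter(img.astype(float).mean(2),.8)
    # plate-plane+casting-mid approximated as plane at z0; warp
    v,u=np.mgrid[266:318,228:298].astype(float); z0=195.
    d=np.stack([u,v,np.ones_like(u)],-1).reshape(-1,3)@np.linalg.inv(K).T@Rm.T
    X=C+d*((z0-C[2])/d[:,2])[:,None]
    a=ref[266:318,228:298].ravel(); a=a-a.mean()
    def cost(h):
        c=(X-[0,0,h]-C)@Rm; uv=c@K.T; uv=uv[:,:2]/uv[:,2:]
        b=map_coordinates(im,[uv[:,1],uv[:,0]],order=1); b=b-b.mean()
        return -(a@b)/np.sqrt((a@a)*(b@b))
    hs=np.arange(-6,90,3); h0=hs[np.argmin([cost(h) for h in hs])]
    r=minimize_scalar(cost,bounds=(h0-4,h0+4),method='bounded'); return r.x,-r.fun
if __name__=='__main__':
    o=st(); p=bot.read_camera('side'); print('drop %.2f cc %.3f'%drop(p['color']))
    n=int(sys.argv[1]) if len(sys.argv)>1 else 0
    for _ in range(n):
        p=bot.read_camera('side'); print('drop %.2f cc %.3f'%drop(p['color']))
E
python3 track.py 1
```

```text
t=8.45 pos=[448.6   2.3 124.2] r=84.3 phi=2.8057 phi-yaw=1.585 Ft=-3.27 Fr=0.59 Fz=-1.4 Mz=-0.08 w=16.6
drop 0.02 cc 1.000
drop -0.01 cc 1.000
```

>>> arm_command:
  deltas:
    - [0, -0.12, 0, 0, -0.013]
    - [0, -0.12, 0, 0, -0.013]
    - [0, -0.12, 0, 0, -0.013]
    - [0, -0.12, 0, 0, -0.013]

```text
clock: 8.95
tool_pos: [447.1, -2.3, 124.1]
tool_rot: [3.123, -0.011, 1.276]
contact_force: [1.3, 3.7, -1.3]
width: 16.4
```

```bash
python3 track.py 1
```

```text
t=8.95 pos=[447.1  -2.3 124.1] r=84.3 phi=2.8629 phi-yaw=1.587 Ft=-3.95 Fr=-0.26 Fz=-1.3 Mz=-0.04 w=16.4
drop 0.03 cc 1.000
drop 0.01 cc 1.000
```

>>> arm_command:
  deltas:
    - [0, -0.12, 0, 0, -0.013]
    - [0, -0.12, 0, 0, -0.013]
    - [0, -0.12, 0, 0, -0.013]
    - [0, -0.12, 0, 0, -0.013]

```text
clock: 9.45
tool_pos: [445.9, -6.9, 124.2]
tool_rot: [3.122, -0.01, 1.332]
contact_force: [1.2, 4.5, -1.0]
width: 16.7
```

```bash
python3 track.py 1
```

```text
t=9.45 pos=[445.9  -6.9 124.2] r=84.3 phi=2.9202 phi-yaw=1.588 Ft=-4.60 Fr=-0.16 Fz=-1.0 Mz=0.02 w=16.7
drop 0.01 cc 1.000
drop -0.03 cc 1.000
```

>>> arm_command:
  deltas:
    - [0, -0.12, 0, 0, -0.013]
    - [0, -0.12, 0, 0, -0.013]
    - [0, -0.12, 0, 0, -0.013]

```text
clock: 9.85
tool_pos: [445.2, -10.5, 124.2]
tool_rot: [3.122, -0.01, 1.373]
contact_force: [2.0, 5.5, -1.9]
width: 16.9
```

```bash
python3 track.py 1
```

```text
t=9.85 pos=[445.2 -10.5 124.2] r=84.3 phi=2.9634 phi-yaw=1.590 Ft=-5.74 Fr=-1.03 Fz=-1.9 Mz=-0.02 w=16.9
drop -0.02 cc 1.000
drop -0.01 cc 1.000
```

>>> arm_command:
  deltas:
    - [0, -0.12, 0, 0, -0.013]
    - [0, -0.12, 0, 0, -0.013]
    - [0, -0.12, 0, 0, -0.013]
    - [0, 0, 0, 0, 0]

```text
clock: 10.35
tool_pos: [444.7, -14.1, 124.2]
tool_rot: [3.121, -0.01, 1.414]
contact_force: [2.2, 3.9, -0.0]
width: 16.6
```

```bash
python3 track.py 1
```

```text
t=10.35 pos=[444.7 -14.1 124.2] r=84.2 phi=3.0061 phi-yaw=1.592 Ft=-4.19 Fr=-1.62 Fz=-0.0 Mz=0.13 w=16.6
drop 0.04 cc 1.000
drop 0.03 cc 1.000
```

>>> arm_command:
  deltas:
    - [0, -0.12, 0, 0, -0.013]
    - [0, -0.12, 0, 0, -0.013]
    - [0, -0.12, 0, 0, -0.013]
    - [0, 0, 0, 0, 0]

```text
clock: 10.85
tool_pos: [444.3, -17.3, 124.2]
tool_rot: [3.121, -0.01, 1.454]
contact_force: [2.1, 3.6, -2.4]
width: 16.5
```

```bash
python3 track.py 1
```

```text
t=10.85 pos=[444.3 -17.3 124.2] r=84.2 phi=3.0452 phi-yaw=1.591 Ft=-3.76 Fr=-1.72 Fz=-2.4 Mz=0.15 w=16.5
drop -0.01 cc 1.000
drop 0.02 cc 1.000
```

>>> arm_command:
  deltas:
    - [0, -0.12, 0, 0, -0.013]
    - [0, -0.12, 0, 0, -0.013]
    - [0, -0.12, 0, 0, -0.013]
    - [0, 0, 0, 0, 0]

```text
clock: 11.35
tool_pos: [444.1, -20.6, 124.2]
tool_rot: [3.12, -0.01, 1.495]
contact_force: [2.2, 3.4, -1.1]
width: 16.6
```

```bash
python3 track.py 1
```

```text
t=11.35 pos=[444.1 -20.6 124.2] r=84.2 phi=3.0845 phi-yaw=1.589 Ft=-3.47 Fr=-1.97 Fz=-1.1 Mz=0.08 w=16.6
drop 0.06 cc 1.000
drop -0.01 cc 1.000
```

>>> arm_command:
  deltas:
    - [0, -0.12, 0, 0, -0.013]
    - [0, -0.12, 0, 0, -0.013]
    - [0, -0.12, 0, 0, -0.013]
    - [0, 0, 0, 0, 0]

```text
clock: 11.85
tool_pos: [444.0, -24.0, 124.1]
tool_rot: [3.119, -0.009, 1.536]
contact_force: [2.2, 3.7, -0.9]
width: 16.2
```

```bash
python3 track.py 1
```

```text
t=11.85 pos=[444.  -24.  124.1] r=84.2 phi=3.1244 phi-yaw=1.588 Ft=-3.74 Fr=-2.12 Fz=-0.9 Mz=0.05 w=16.2
drop 0.02 cc 1.000
drop 0.02 cc 1.000
```

>>> arm_command:
  deltas:
    - [0, -0.12, 0, 0, -0.013]
    - [0, -0.12, 0, 0, -0.013]
    - [0, -0.12, 0, 0, -0.013]
    - [0, 0, 0, 0, 0]

```text
clock: 12.35
tool_pos: [444.0, -27.3, 124.2]
tool_rot: [3.119, -0.009, 1.577]
contact_force: [2.6, 4.3, -1.0]
width: 16.4
```

```bash
python3 track.py 1
```

```text
t=12.35 pos=[444.  -27.3 124.2] r=84.2 phi=3.1639 phi-yaw=1.587 Ft=-4.23 Fr=-2.66 Fz=-1.0 Mz=0.05 w=16.4
drop 0.03 cc 1.000
drop 0.01 cc 1.000
```

>>> arm_command:
  deltas:
    - [0, -0.12, 0, 0, -0.013]
    - [0, -0.12, 0, 0, -0.013]
    - [0, -0.12, 0, 0, -0.013]
    - [0, 0, 0, 0, 0]

```text
clock: 12.85
tool_pos: [444.2, -30.6, 124.2]
tool_rot: [3.118, -0.009, 1.618]
contact_force: [2.1, 3.0, -1.8]
width: 16.5
```

```bash
python3 track.py 1
```

```text
t=12.85 pos=[444.2 -30.6 124.2] r=84.2 phi=3.2033 phi-yaw=1.585 Ft=-2.87 Fr=-2.31 Fz=-1.8 Mz=-0.03 w=16.5
drop 2.32 cc 1.000
drop 2.92 cc 1.000
```

>>> arm_command:
  deltas:
    - [0, 0, 0, 0, 0]
    - [0, 0, 0, 0, 0]
    - [0, 0, 0, 0, 0]
    - [0, 0, 0, 0, 0]
    - [0, 0, 0, 0, 0]
    - [0, 0, 0, 0, 0]

```text
clock: 13.55
tool_pos: [444.2, -30.6, 124.1]
tool_rot: [3.118, -0.009, 1.617]
contact_force: [2.3, 3.0, -0.8]
width: 16.4
```

```bash
python3 track.py 1
```

```text
t=13.55 pos=[444.2 -30.6 124.1] r=84.2 phi=3.2033 phi-yaw=1.586 Ft=-2.81 Fr=-2.45 Fz=-0.8 Mz=0.05 w=16.4
drop 10.90 cc 0.998
drop 11.49 cc 0.998
```

>>> arm_command:
  deltas:
    - [0, 0, 0, 0, 0]
    - [0, 0, 0, 0, 0]
    - [0, 0, 0, 0, 0]
    - [0, 0, 0, 0, 0]
    - [0, 0, 0, 0, 0]
    - [0, 0, 0, 0, 0]
    - [0, 0, 0, 0, 0]
    - [0, 0, 0, 0, 0]

```text
clock: 14.45
tool_pos: [444.2, -30.6, 124.1]
tool_rot: [3.118, -0.009, 1.617]
contact_force: [2.7, 2.7, -1.3]
width: 16.6
```

>>> arm_command:
  deltas:
    - [0, 0, 0, 0, 0]
    - [0, 0, 0, 0, 0]
    - [0, 0, 0, 0, 0]
    - [0, 0, 0, 0, 0]
    - [0, 0, 0, 0, 0]
    - [0, 0, 0, 0, 0]
    - [0, 0, 0, 0, 0]

```text
clock: 15.15
tool_pos: [444.2, -30.6, 124.2]
tool_rot: [3.118, -0.009, 1.617]
contact_force: [2.4, 2.6, -0.9]
width: 16.6
```

```bash
python3 track.py 1
```

```text
t=15.15 pos=[444.2 -30.6 124.2] r=84.2 phi=3.2036 phi-yaw=1.586 Ft=-2.48 Fr=-2.53 Fz=-0.9 Mz=0.08 w=16.6
drop 25.54 cc 0.993
drop 25.60 cc 0.993
```

```bash
python3 track.py 2
```

```text
t=15.25 pos=[444.2 -30.6 124.1] r=84.1 phi=3.2035 phi-yaw=1.586 Ft=-2.33 Fr=-2.67 Fz=-2.0 Mz=-0.01 w=16.5
drop 25.55 cc 0.993
drop 25.57 cc 0.993
drop 25.56 cc 0.993
```

```bash
python3 - <<'E'
from h import *
p=cam('side'); a=p['color'].astype(float)
c=np.clip(a[245:400,170:320]*1.55,0,255)
cv2.imwrite('pics/side5.png',cv2.resize(c.astype('uint8'),None,fx=3.8,fy=3.8,interpolation=cv2.INTER_CUBIC)[:,:,::-1])
for l in('plate_top','stage_top','plate','stage'): print(l,[(round(d['p'],2),w(p,d['centre'])) for d in bot.spot_point(p,l)[:1]])
E
```

```text
plate_top [(0.56, array([ 583. , -257.4,  149.8]))]
stage_top [(0.66, array([ 585.9, -295. ,  123.4]))]
plate [(0.87, array([ 572.9, -193. ,  136.6]))]
stage [(0.57, array([ 600.6, -374.4,  124.6]))]
```

View pics/side5.png

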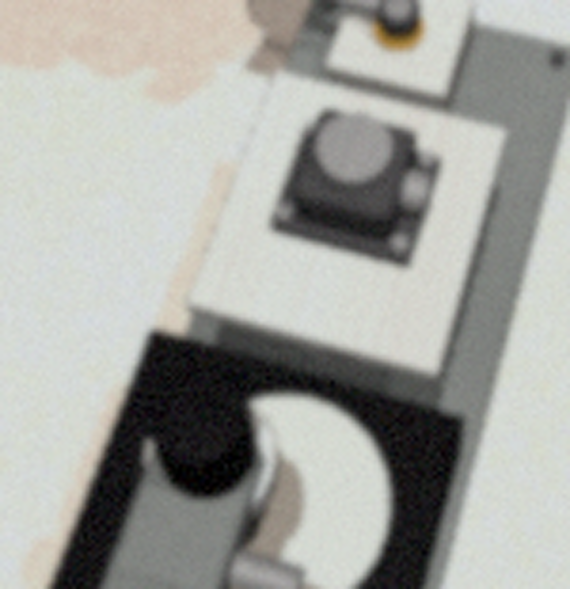

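>>> arm_command:
  deltas:
    - [0, -0.1, 0, 0, -0.011]
    - [0, 0, 0, 0, 0]

```text
clock: 15.85
tool_pos: [444.3, -31.5, 124.1]
tool_rot: [3.118, -0.009, 1.629]
contact_force: [2.8, 3.5, -1.1]
width: 16.6
```

```bash
python3 track.py 1
```

```text
t=15.85 pos=[444.3 -31.5 124.1] r=84.1 phi=3.2140 phi-yaw=1.585 Ft=-3.25 Fr=-3.03 Fz=-1.1 Mz=0.02 w=16.6
drop 27.52 cc 0.992
drop 28.30 cc 0.992
```

>>> arm_command:
  deltas:
    - [0, 0, 0, 0, 0]
    - [0, 0, 0, 0, 0]
    - [0, 0, 0, 0, 0]
    - [0, 0, 0, 0, 0]

```text
clock: 16.35
tool_pos: [444.3, -31.5, 124.2]
tool_rot: [3.118, -0.009, 1.629]
contact_force: [2.6, 3.7, -0.8]
width: 16.9
```

```bash
python3 track.py 1
```

```text
t=16.35 pos=[444.3 -31.5 124.2] r=84.1 phi=3.2142 phi-yaw=1.586 Ft=-3.52 Fr=-2.82 Fz=-0.8 Mz=0.03 w=16.9
drop 33.68 cc 0.993
drop 34.45 cc 0.993
```

>>> arm_command:
  deltas:
    - [0, 0, 0, 0, 0]
    - [0, 0, 0, 0, 0]
    - [0, 0.15, 0, 0, 0.015]
    - [0, 0.17, 0, 0, 0.017]
    - [0, 0.17, 0, 0, 0.017]
    - [0, 0, 0, 0, 0]

```text
clock: 17.05
tool_pos: [444.1, -28.9, 124.2]
tool_rot: [3.119, -0.003, 1.575]
contact_force: [2.2, -0.9, -0.1]
width: 16.7
```

```bash
python3 track.py 2
```

```text
t=17.05 pos=[444.1 -28.9 124.2] r=84.2 phi=3.1821 phi-yaw=1.607 Ft=1.02 Fr=-2.17 Fz=-0.1 Mz=0.35 w=16.7
drop 38.46 cc 0.993
drop 38.46 cc 0.993
drop 38.45 cc 0.993
```

```bash
cat > meas.py <<'E'
from fit import *
import sys
def meas(N,fn,labs=('plate_top','stage_top','plate','stage')):
    lim=dict(plate_top=(580,-256),stage_top=(586,-296),plate=(573.5,-191.5),stage=(599.5,-376))
    acc={};im={}
    for n in('side','top'):
        for i in range(N):
            p=bot.read_camera(n); im.setdefault(n,[]).append(p)
            for l in labs:
                for d in bot.spot_point(p,l)[:2]:
                    X=w(p,d['centre'])
                    if np.hypot(X[0]-lim[l][0],X[1]-lim[l][1])<15: acc.setdefault((n,l),[]).append(X); break
    for k,v in acc.items(): v=np.array(v); print(k,len(v),v.mean(0).round(1),'zstd',v[:,2].std().round(1))
    S={n:dict(img=np.mean([q['color'].astype(float) for q in im[n]],0),mtx=im[n][0]['mtx'],position=im[n][0]['position'],attitude=im[n][0]['attitude']) for n in im}
    pickle.dump(S,open(fn,'wb')); print(bot.get_obs()['clock'])
if __name__=='__main__': meas(int(sys.argv[1]),sys.argv[2])
E
python3 meas.py 8 s1.pkl
python3 - <<'E'
from fit import *
S=pickle.load(open('s1.pkl','rb'))
q=fit(S,[573,-192,.14,133,124,0,0,0,0,0,0,0]); print(np.round(q,2),q[3]-q[4])
E
```

```text
('side', 'plate_top') 8 [ 581.  -259.1  135.6] zstd 1.3
('side', 'stage_top') 8 [ 584.9 -294.8  123.7] zstd 1.5
('side', 'plate') 8 [ 570.9 -191.4  122.1] zstd 1.1
('side', 'stage') 8 [ 599.9 -377.9  124.8] zstd 1.2
('top', 'plate_top') 8 [ 579.4 -253.8  135.2] zstd 1.7
('top', 'stage_top') 8 [ 586.  -296.9  128.9] zstd 1.1
('top', 'plate') 8 [ 573.6 -190.3  118.4] zstd 1.4
('top', 'stage') 8 [ 599.1 -374.7  125.3] zstd 1.0
21.2
('side', 'p', 'near') 40 -0.14 0.2
('side', 'p', 'right') 40 0.08 0.09
('side', 'p', 'far') 40 -0.06 0.19
('side', 's', 'far') 36 -0.12 0.24
('side', 's', 'left') 38 0.11 0.27
('top', 'p', 'near') 40 -0.18 0.14
('top', 'p', 'far') 36 -0.17 0.19
('top', 'p', 'right') 40 0.14 0.13
('top', 'p', 'left') 40 0.26 0.19
('top', 's', 'right') 40 0.07 0.12
('top', 's', 'near') 37 0.01 0.17
[ 5.7098e+02 -1.9027e+02  1.4000e-01  8.1890e+01  1.1376e+02  2.2800e+00
 -2.3000e-01 -8.6300e+00  2.8400e+00 -2.1400e+00 -2.6400e+00  5.4400e+00] -31.866825897984853
```

```bash
python3 - <<'E'
from fit import *
q0=[572.3,-193,.142,135,124.3,0,0.1,0,-1,.6,.4,.7]
S1=pickle.load(open('s1.pkl','rb'));S0=pickle.load(open('s0.pkl','rb'))
for z in(132,135,138):
    q0[3]=z
    q=fit(S1,q0,win=(2.5,2.5,2.5,2.5),verbose=(z==135)); print(np.round(q,2),q[3]-q[4])
q0[3]=173
print('lock-edge residuals at zp-zs options')
for dz in (6,8,10,12,14):
    q=fit(S1,[*q0[:3],124+dz,*q0[4:]],win=(2.5,2.5,2.5,2.5),lock=[(3,124+dz,.01),(4,124,.01)],verbose=False)
    print(dz,np.round(q,2))
E
```

```text
[ 5.7291e+02 -1.9415e+02  1.4000e-01  1.4084e+02  1.2901e+02  6.5000e-01
  9.0000e-02  2.2000e-01 -1.5400e+00  7.7000e-01  4.3000e-01  1.4500e+00] 11.82608324162797
('side', 'p', 'near') 40 -0.05 0.17
('side', 'p', 'right') 40 0.04 0.12
('side', 'p', 'far') 40 -0.09 0.21
('side', 's', 'far') 40 0.03 0.19
('side', 's', 'left') 40 0.05 0.12
('top', 'p', 'near') 40 -0.03 0.13
('top', 'p', 'far') 35 -0.21 0.2
('top', 'p', 'right') 40 0.16 0.16
('top', 'p', 'left') 40 0.21 0.19
('top', 's', 'right') 40 0.06 0.14
('top', 's', 'near') 40 -0.12 0.2
[ 5.7292e+02 -1.9413e+02  1.4000e-01  1.4074e+02  1.2901e+02  6.7000e-01
  9.0000e-02  2.1000e-01 -1.5200e+00  7.7000e-01  4.2000e-01  1.4600e+00] 11.735166778692872
[ 5.7289e+02 -1.9416e+02  1.4000e-01  1.4078e+02  1.2906e+02  6.7000e-01
  9.0000e-02  2.1000e-01 -1.5300e+00  7.6000e-01  4.3000e-01  1.4700e+00] 11.724447556306728
lock-edge residuals at zp-zs options
6 [ 5.7254e+02 -1.9552e+02  1.4000e-01  1.3000e+02  1.2400e+02  2.0000e-01
  2.5000e-01 -2.0800e+00 -1.3400e+00  1.5000e-01 -5.0000e-02  2.4400e+00]
8 [ 5.7227e+02 -1.9429e+02  1.4000e-01  1.3200e+02  1.2400e+02  1.2000e-01
  1.7000e-01 -1.2200e+00 -1.0400e+00  1.4000e-01  1.0000e-02  2.0500e+00]
10 [ 5.7211e+02 -1.9352e+02  1.4000e-01  1.3400e+02  1.2400e+02  1.0000e-01
  1.5000e-01 -5.6000e-01 -8.8000e-01  1.8000e-01  8.0000e-02  1.6100e+00]
12 [ 5.7216e+02 -1.9335e+02  1.4000e-01  1.3600e+02  1.2400e+02  2.1000e-01
  1.6000e-01 -1.8000e-01 -9.3000e-01  3.0000e-01  1.6000e-01  1.1700e+00]
14 [ 5.7247e+02 -1.9348e+02  1.4000e-01  1.3800e+02  1.2400e+02  3.6000e-01
  1.2000e-01  6.0000e-02 -1.1000e+00  5.1000e-01  2.6000e-01  6.7000e-01]
```

>>> arm_command:
  deltas:
    - [0, -0.15, 0, 0, -0.03]
    - [0, -0.12, 0, 0, -0.02]

```text
clock: 21.4
tool_pos: [444.2, -31.0, 124.1]
tool_rot: [3.118, -0.004, 1.626]
contact_force: [1.4, 4.4, -1.1]
width: 16.3
```

```bash
python3 track.py 0
```

```text
t=21.40 pos=[444.2 -31.  124.1] r=84.2 phi=3.2079 phi-yaw=1.582 Ft=-4.28 Fr=-1.64 Fz=-1.1 Mz=-0.07 w=16.3
drop 38.48 cc 0.993
```

>>> arm_command:
  deltas:
    - [0, 0, 0, 0, 0]

```text
clock: 21.55
tool_pos: [444.2, -31.2, 124.2]
tool_rot: [3.118, -0.004, 1.626]
contact_force: [1.9, 4.2, -0.3]
width: 16.5
```

```bash
python3 track.py 0
```

```text
t=21.55 pos=[444.2 -31.2 124.2] r=84.1 phi=3.2096 phi-yaw=1.584 Ft=-4.04 Fr=-2.20 Fz=-0.3 Mz=-0.01 w=16.5
drop 39.86 cc 0.993
```

>>> arm_command:
  deltas:
    - [0, 0, 0, 0, 0]
    - [0, 0, 0, 0, 0]
    - [0, 0.17, 0, 0, 0.015]
    - [0, 0.2, 0, 0, 0.017]
    - [0, 0.2, 0, 0, 0.017]

```text
clock: 22.1
tool_pos: [444.1, -28.3, 124.1]
tool_rot: [3.119, 0.003, 1.571]
contact_force: [1.8, -3.4, -1.8]
width: 16.4
```

```bash
python3 track.py 1;  python3 meas.py 8 s2.pkl
python3 - <<'E'
from fit import *
S=pickle.load(open('s2.pkl','rb'))
E2=E+[('top','s','far',.1,.9)]
for z in(129,131):
  q=fit(S,[572.9,-194,.14,z,126,.6,0.1,.2,-1.5,.7,.4,1.4],win=(2.5,2.5,2.5,2.5)); print(np.round(q,2),q[3]-q[4])
E
```

```text
t=22.10 pos=[444.1 -28.3 124.1] r=84.2 phi=3.1741 phi-yaw=1.604 Ft=3.42 Fr=-1.68 Fz=-1.8 Mz=0.35 w=16.4
drop 40.97 cc 0.993
drop 40.97 cc 0.993
('side', 'plate_top') 8 [ 579.8 -258.6  133.8] zstd 1.5
('side', 'stage_top') 7 [ 585.5 -295.8  123.9] zstd 1.1
('side', 'plate') 8 [ 570.6 -191.6  118.8] zstd 1.3
('side', 'stage') 8 [ 599.2 -377.2  123.3] zstd 0.7
('top', 'plate_top') 8 [ 578.9 -252.   132.5] zstd 1.1
('top', 'stage_top') 7 [ 586.3 -296.9  127.3] zstd 1.8
('top', 'plate') 8 [ 574.7 -191.1  116.8] zstd 1.4
('top', 'stage') 7 [ 598.8 -375.6  124.8] zstd 1.5
26.2
('side', 'p', 'near') 40 -0.07 0.16
('side', 'p', 'right') 40 0.04 0.11
('side', 'p', 'far') 40 -0.11 0.2
('side', 's', 'far') 40 0.03 0.18
('side', 's', 'left') 40 0.05 0.14
('top', 'p', 'near') 40 -0.03 0.15
('top', 'p', 'far') 34 -0.2 0.19
('top', 'p', 'right') 40 0.18 0.16
('top', 'p', 'left') 40 0.23 0.17
('top', 's', 'right') 40 0.06 0.14
('top', 's', 'near') 40 -0.11 0.17
[ 5.7276e+02 -1.9400e+02  1.4000e-01  1.3733e+02  1.2888e+02  6.1000e-01
  1.0000e-01  1.5000e-01 -1.4400e+00  7.0000e-01  3.2000e-01  1.5500e+00] 8.44899023539898
('side', 'p', 'near') 40 -0.07 0.16
('side', 'p', 'right') 40 0.04 0.12
('side', 'p', 'far') 40 -0.11 0.2
('side', 's', 'far') 40 0.03 0.18
('side', 's', 'left') 40 0.05 0.14
('top', 'p', 'near') 40 -0.03 0.14
('top', 'p', 'far') 34 -0.2 0.19
('top', 'p', 'right') 40 0.17 0.16
('top', 'p', 'left') 40 0.23 0.17
('top', 's', 'right') 40 0.06 0.14
('top', 's', 'near') 40 -0.11 0.17
[ 5.7273e+02 -1.9399e+02  1.4000e-01  1.3731e+02  1.2887e+02  6.1000e-01
  1.0000e-01  1.5000e-01 -1.4400e+00  6.9000e-01  3.2000e-01  1.5600e+00] 8.438196562350925
```

>>> arm_command:
  deltas:
    - [0, -0.18, 0, 0, -0.03]
    - [0, -0.18, 0, 0, -0.02]
    - [0, -0.03, 0, 0, 0]
    - [0, 0, 0, 0, 0]

```text
clock: 26.6
tool_pos: [444.1, -29.7, 124.2]
tool_rot: [3.118, -0.003, 1.623]
contact_force: [1.3, 0.2, -1.4]
width: 16.7
```

```bash
python3 track.py 0
```

```text
t=26.60 pos=[444.1 -29.7 124.2] r=84.2 phi=3.1924 phi-yaw=1.570 Ft=-0.17 Fr=-1.33 Fz=-1.4 Mz=-0.23 w=16.7
drop 40.94 cc 0.993
```

>>> arm_command:
  deltas:
    - [0, -0.12, 0, 0, -0.005]
    - [0, -0.1, 0, 0, 0]

```text
clock: 26.85
tool_pos: [444.2, -31.0, 124.1]
tool_rot: [3.118, -0.006, 1.629]
contact_force: [1.5, 4.3, -1.3]
width: 16.7
```

```bash
python3 track.py 0
```

```text
t=26.85 pos=[444.2 -31.  124.1] r=84.2 phi=3.2075 phi-yaw=1.579 Ft=-4.17 Fr=-1.81 Fz=-1.3 Mz=-0.09 w=16.7
drop 40.94 cc 0.993
```

>>> arm_command:
  deltas:
    - [0, -0.02, 0, 0, 0]
    - [0, 0, 0, 0, 0]

```text
clock: 27.1
tool_pos: [444.2, -31.0, 124.2]
tool_rot: [3.118, -0.006, 1.629]
contact_force: [2.1, 2.7, -0.0]
width: 16.8
```

```bash
python3 track.py 0
```

```text
t=27.10 pos=[444.2 -31.  124.2] r=84.1 phi=3.2077 phi-yaw=1.579 Ft=-2.57 Fr=-2.31 Fz=-0.0 Mz=-0.16 w=16.8
drop 40.97 cc 0.993
```

>>> arm_command:
  deltas:
    - [0, -0.08, 0, 0, -0.005]
    - [0, 0, 0, 0, 0]

```text
clock: 27.35
tool_pos: [444.3, -31.6, 124.2]
tool_rot: [3.118, -0.006, 1.635]
contact_force: [2.2, 2.9, -0.8]
width: 16.7
```

```bash
python3 track.py 0
```

```text
t=27.35 pos=[444.3 -31.6 124.2] r=84.1 phi=3.2153 phi-yaw=1.581 Ft=-2.74 Fr=-2.43 Fz=-0.8 Mz=-0.07 w=16.7
drop 42.86 cc 0.993
```

>>> arm_command:
  deltas:
    - [0, 0, 0, 0, 0]
    - [0, 0.17, 0, 0, 0.015]
    - [0, 0.2, 0, 0, 0.017]
    - [0, 0.2, 0, 0, 0.017]

```text
clock: 27.8
tool_pos: [444.1, -29.0, 124.2]
tool_rot: [3.118, 0.001, 1.581]
contact_force: [1.4, -3.8, -0.6]
width: 16.2
```

```bash
python3 track.py 1;  python3 meas.py 8 s3.pkl
python3 - <<'E'
from fit import *
S=pickle.load(open('s3.pkl','rb'))
E2=E+[('top','s','far',.1,.9)]
for e in(E,E2):
  q=fit(S,[572.9,-194,.14,128,126,.6,0.1,.2,-1.5,.7,.4,1.4],edges=e,win=(2.,2,2,2)); print(np.round(q,2),q[3]-q[4])
c=S['side']['img'][290:370,190:310]
cv2.imwrite('pics/side6.png',cv2.resize(np.clip(c*1.55,0,255).astype('uint8'),None,fx=6,fy=6,interpolation=cv2.INTER_CUBIC)[:,:,::-1])
E
```

```text
t=27.80 pos=[444.1 -29.  124.2] r=84.1 phi=3.1837 phi-yaw=1.602 Ft=3.83 Fr=-1.29 Fz=-0.6 Mz=0.34 w=16.2
drop 45.84 cc 0.993
drop 45.89 cc 0.993
('side', 'plate_top') 8 [ 581.3 -258.3  129.5] zstd 1.4
('side', 'stage_top') 8 [ 585.7 -295.3  123.2] zstd 1.1
('side', 'plate') 7 [ 570.8 -192.5  113.9] zstd 0.9
('side', 'stage') 8 [ 599.8 -376.3  123.6] zstd 1.1
('top', 'plate_top') 5 [ 578.9 -251.2  126.9] zstd 0.6
('top', 'stage_top') 8 [ 586.3 -296.7  128.8] zstd 1.1
('top', 'plate') 8 [ 574.1 -191.1  112.4] zstd 1.2
('top', 'stage') 8 [ 597.8 -375.6  125. ] zstd 1.2
31.9
('side', 'p', 'near') 40 -0.05 0.16
('side', 'p', 'right') 40 0.04 0.13
('side', 'p', 'far') 40 -0.08 0.19
('side', 's', 'far') 39 0.03 0.25
('side', 's', 'left') 40 0.05 0.12
('top', 'p', 'near') 40 -0.05 0.13
('top', 'p', 'far') 36 -0.24 0.24
('top', 'p', 'right') 40 0.18 0.16
('top', 'p', 'left') 40 0.23 0.2
('top', 's', 'right') 40 0.06 0.14
('top', 's', 'near') 40 -0.12 0.18
[ 5.7263e+02 -1.9375e+02  1.4000e-01  1.3219e+02  1.2896e+02  6.7000e-01
  7.0000e-02  2.0000e-01 -1.3400e+00  6.2000e-01  3.4000e-01  1.6500e+00] 3.224803081376649
('side', 'p', 'near') 40 -0.18 0.16
('side', 'p', 'right') 40 0.24 0.12
('side', 'p', 'far') 40 -0.13 0.19
('side', 's', 'far') 40 -0.05 0.23
('side', 's', 'left') 40 0.25 0.13
('top', 'p', 'near') 40 0.01 0.15
('top', 'p', 'far') 35 -0.31 0.23
('top', 'p', 'right') 40 0.0 0.16
('top', 'p', 'left') 40 0.37 0.2
('top', 's', 'right') 40 0.37 0.14
('top', 's', 'near') 40 -0.61 0.17
('top', 's', 'far') 40 -0.22 0.14
[ 5.7252e+02 -1.9179e+02  1.4000e-01  1.3056e+02  1.1090e+02 -4.0000e-02
 -2.0000e-02  6.7000e-01 -4.6000e-01  6.5000e-01  2.9000e-01 -3.1700e+00] 19.653046920532674
```

View pics/side6.png

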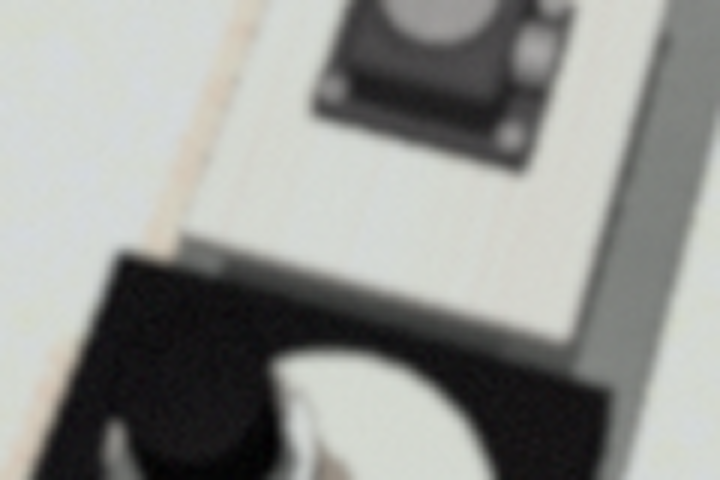

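```bash
python3 - <<'E'
from fit import *
S=pickle.load(open('s3.pkl','rb'))
c=S['top']['img'][145:225,370:490]
cv2.imwrite('pics/top6.png',cv2.resize(np.clip((c)*1.9,0,255).astype('uint8'),None,fx=6,fy=6,interpolation=cv2.INTER_CUBIC)[:,:,::-1])
q=np.array([572.63,-193.75,.14,132.19,128.96,.67,.07,.2,-1.34,.62,0.34,1.65])
for cname in('side','top'):
  G=S[cname]['img'].mean(2)
  # profile along lift -y direction at plane z=128.96, averaged over x
  th=q[2]; ys=np.arange(-60,-110,-1.)
  for xr in ((-60,-30),(30,65)):
    prof=0;xs=np.linspace(*xr,15)
    for x in xs:
        P=np.c_[np.full(len(ys),x),ys]@np.array([[np.cos(th),np.sin(th)],[-np.sin(th),np.cos(th)]])+q[:2]
        u=pj(S[cname],np.c_[P,np.full(len(ys),128.96)])+off(q,cname)
        prof=prof+map_coordinates(G,[u[:,1],u[:,0]],order=1)/len(xs)
    print(cname,xr,dict(zip(ys.astype(int)[::2],prof.astype(int)[::2])))
E
```

```text
side (-60, -30) {np.int64(-60): np.int64(136), np.int64(-62): np.int64(137), np.int64(-64): np.int64(137), np.int64(-66): np.int64(136), np.int64(-68): np.int64(136), np.int64(-70): np.int64(136), np.int64(-72): np.int64(136), np.int64(-74): np.int64(132), np.int64(-76): np.int64(121), np.int64(-78): np.int64(101), np.int64(-80): np.int64(78), np.int64(-82): np.int64(61), np.int64(-84): np.int64(51), np.int64(-86): np.int64(45), np.int64(-88): np.int64(39), np.int64(-90): np.int64(29), np.int64(-92): np.int64(19), np.int64(-94): np.int64(14), np.int64(-96): np.int64(12), np.int64(-98): np.int64(12), np.int64(-100): np.int64(11), np.int64(-102): np.int64(11), np.int64(-104): np.int64(11), np.int64(-106): np.int64(11), np.int64(-108): np.int64(11)}
side (30, 65) {np.int64(-60): np.int64(135), np.int64(-62): np.int64(135), np.int64(-64): np.int64(135), np.int64(-66): np.int64(135), np.int64(-68): np.int64(135), np.int64(-70): np.int64(135), np.int64(-72): np.int64(135), np.int64(-74): np.int64(131), np.int64(-76): np.int64(119), np.int64(-78): np.int64(98), np.int64(-80): np.int64(75), 
[... 1220 characters left out ...]
-62): np.int64(131), np.int64(-64): np.int64(131), np.int64(-66): np.int64(131), np.int64(-68): np.int64(131), np.int64(-70): np.int64(131), np.int64(-72): np.int64(131), np.int64(-74): np.int64(129), np.int64(-76): np.int64(123), np.int64(-78): np.int64(110), np.int64(-80): np.int64(88), np.int64(-82): np.int64(63), np.int64(-84): np.int64(41), np.int64(-86): np.int64(31), np.int64(-88): np.int64(29), np.int64(-90): np.int64(31), np.int64(-92): np.int64(34), np.int64(-94): np.int64(37), np.int64(-96): np.int64(37), np.int64(-98): np.int64(38), np.int64(-100): np.int64(38), np.int64(-102): np.int64(38), np.int64(-104): np.int64(40), np.int64(-106): np.int64(43), np.int64(-108): np.int64(49)}
```

View pics/top6.png

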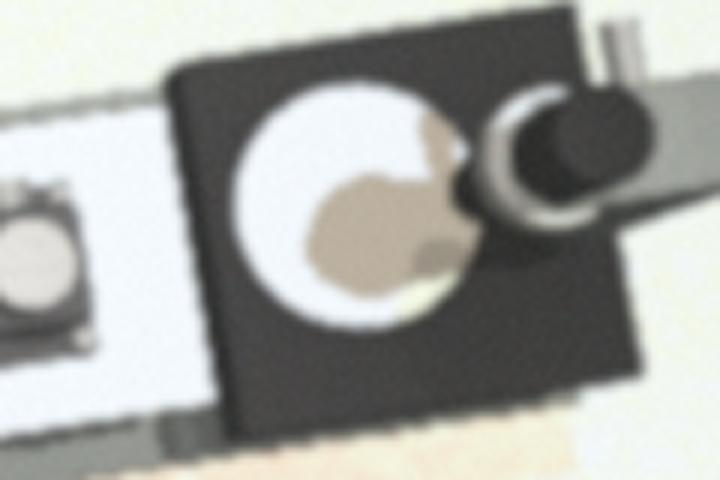

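```bash
cat > gap.py <<'E'
from fit import *
from scipy.optimize import curve_fit
from scipy.special import erf
def gaps(S,zs=124.5):
  q=np.array([572.63,-193.75,.14,132.19,128.96,.67,.07,.2,-1.34,.62,0.34,1.65]); out={}
  for cname in('side','top'):
    G=S[cname]['img'].mean(2); th=q[2]; ys=np.arange(-55,-103,-.5); r=[]
    for xr in ((-68,-45),(-45,-20),(-20,5),(5,30),(30,50)):
      prof=0;xs=np.linspace(*xr,15)
      for x in xs:
        P=np.c_[np.full(len(ys),x),ys]@np.array([[np.cos(th),np.sin(th)],[-np.sin(th),np.cos(th)]])+q[:2]
        u=pj(S[cname],np.c_[P,np.full(len(ys),zs)])+off(q,cname)
        prof=prof+map_coordinates(G,[u[:,1],u[:,0]],order=1)/len(xs)
      f=lambda y,a,b,c,e1,e2,s: a+(b-a)*(1+erf((e1-y)/s))/2+(c-b)*(1+erf((e2-y)/s))/2
      m=ys>-101
      try:
        p,_=curve_fit(f,ys[m],prof[m],[prof[0],30,prof[m][-1],-80,-91,3.]); r.append((p[3],p[4],p[1],p[5]))
      except Exception as ex: r.append((np.nan,)*4)
    r=np.array(r); out[cname]=r[:,0]-r[:,1]; print(cname,r.round(1).tolist())
  print({k:v.round(2) for k,v in out.items()}, 'dz',(np.nanmedian(out['side'])-np.nanmedian(out['top']))/.53)
if __name__=='__main__':
  for n in ('s0','s1','s2','s3'): print(n); gaps(pickle.load(open(n+'.pkl','rb')))
E
python3 gap.py
```

```text
s0
side [[-60.6, -89.5, 55.6, 3.9], [-61.3, -90.0, 41.4, 4.3], [-59.1, -58.2, -320.1, 5.8], [-64.4, -65.2, -439.1, 6.0], [-60.9, -89.4, 47.0, 3.8]]
top [[-89.6, -93.5, 98.9, 3.4], [-92.6, -97.7, 26.8, 4.7], [-93.6, -89.7, 70.9, 3.3], [-89.4, -93.4, 101.4, 3.3], [-93.7, -89.9, 70.3, 3.5]]
{'side': array([28.84, 28.67, -0.93,  0.85, 28.56]), 'top': array([ 3.91,  5.07, -3.87,  4.  , -3.76])} dz 46.5250447313735
s1
side [[-74.2, -88.6, 58.6, 3.9], [-74.8, -88.0, 42.7, 4.3], [-74.8, -86.9, 44.0, 4.1], [-76.4, -125.0, 20.1, 7.7], [-74.7, -87.9, 44.1, 4.2]]
top [[-83.0, -129.4, 33.9, 3.9], [-82.9, -131.9, 34.0, 3.9], [-83.0, -127.6, 33.9, 3.9], [-83.1, -162.6, 34.5, 3.9], [-83.1, -257.0, 34.7, 4.0]]
{'side': array([14.34, 13.21, 12.12, 48.56, 13.24]), 'top': array([ 46.4 ,  48.93,  44.58,  79.51, 173.95])} dz -67.33785617050621
s2
side [[-75.1, -88.5, 58.6, 3.9], [-75.7, -87.9, 43.2, 4.3], [-75.6, -86.8, 45.0, 4.1], [-73.3, -72.7, -808.6, 8.4], [-75.6, -87.8, 44.6, 4.1]]
top [[-82.4, -147.6, 33.7, 3.9], [-82.4, -144.0, 33.7, 3.9], [-82.5, -131.9, 33.6, 3.9], [-82.4, -127.3, 34.4, 3.9], [-82.5, -126.9, 34.6, 4.0]]
{'side': array([13.37, 12.19, 11.2 , -0.6 , 12.22]), 'top': array([65.18, 61.6 , 49.37, 44.87, 44.39])} dz -70.14029328243589
s3
side [[-76.9, -88.5, 58.6, 3.9], [-77.4, -87.8, 44.0, 4.3], [-79.1, -123.2, 17.0, 7.2], [-77.1, -85.9, 48.0, 3.9], [-77.2, -87.7, 44.9, 4.1]]
top [[-82.0, -89.9, 16.2, 4.9], [-81.9, -90.3, 19.7, 4.7], [-82.0, -90.2, 18.7, 4.8], [-81.9, -91.1, 22.2, 4.7], [-82.1, -90.0, 19.1, 4.7]]
{'side': array([11.69, 10.46, 44.1 ,  8.87, 10.52]), 'top': array([7.89, 8.39, 8.24, 9.27, 7.84])} dz 4.31125031315861gap.py:17: OptimizeWarning: Covariance of the parameters could not be estimated
  p,_=curve_fit(f,ys[m],prof[m],[prof[0],30,prof[m][-1],-80,-91,3.]); r.append((p[3],p[4],p[1],p[5]))
```

>>> arm_command:
  deltas:
    - [0, -0.18, 0, 0, -0.03]
    - [0, -0.14, 0, 0, -0.015]
    - [0, 0, 0, 0, 0]

```text
clock: 32.2
tool_pos: [444.2, -30.3, 124.2]
tool_rot: [3.118, -0.004, 1.628]
contact_force: [1.0, -2.5, -1.3]
width: 16.6
```

```bash
python3 track.py 0
```

```text
t=32.20 pos=[444.2 -30.3 124.2] r=84.2 phi=3.1986 phi-yaw=1.570 Ft=2.51 Fr=-0.82 Fz=-1.3 Mz=-0.21 w=16.6
drop 45.85 cc 0.993
```

>>> arm_command:
  deltas:
    - [0, -0.12, 0, 0, 0]
    - [0, -0.06, 0, 0, 0]

```text
clock: 32.45
tool_pos: [444.2, -31.0, 124.2]
tool_rot: [3.118, -0.007, 1.628]
contact_force: [1.2, 4.1, -0.6]
width: 16.5
```

```bash
python3 track.py 0
```

```text
t=32.45 pos=[444.2 -31.  124.2] r=84.1 phi=3.2077 phi-yaw=1.579 Ft=-3.99 Fr=-1.46 Fz=-0.6 Mz=-0.11 w=16.5
drop 45.82 cc 0.993
```

>>> arm_command:
  deltas:
    - [0, -0.08, 0, 0, -0.005]
    - [0, 0, 0, 0, 0]

```text
clock: 32.7
tool_pos: [444.3, -31.5, 124.1]
tool_rot: [3.118, -0.007, 1.634]
contact_force: [1.1, 3.1, -1.6]
width: 16.6
```

```bash
python3 track.py 0
```

```text
t=32.70 pos=[444.3 -31.5 124.1] r=84.1 phi=3.2138 phi-yaw=1.580 Ft=-3.01 Fr=-1.30 Fz=-1.6 Mz=-0.10 w=16.6
drop 47.12 cc 0.993
```

>>> arm_command:
  deltas:
    - [0, 0.07, 0, 0, 0]
    - [0, 0.17, 0, 0, 0.015]
    - [0, 0.2, 0, 0, 0.017]
    - [0, 0.2, 0, 0, 0.017]

```text
clock: 33.15
tool_pos: [444.1, -28.9, 124.1]
tool_rot: [3.118, 0.002, 1.581]
contact_force: [2.0, -3.6, -1.1]
width: 16.4
```

```bash
python3 track.py 1;  python3 meas.py 8 s4.pkl
python3 - <<'E'
from gap import *
S=pickle.load(open('s4.pkl','rb'))
q=fit(S,[572.7,-193.8,.14,129.,128.9,.6,0.1,.2,-1.4,.6,.3,1.6],win=(2.,2,2,2),verbose=False); print(np.round(q,2),q[3]-q[4])
gaps(S)
E
```

```text
t=33.15 pos=[444.1 -28.9 124.1] r=84.2 phi=3.1817 phi-yaw=1.601 Ft=3.69 Fr=-1.85 Fz=-1.1 Mz=0.33 w=16.4
drop 49.67 cc 0.993
drop 49.68 cc 0.993
('side', 'plate_top') 7 [ 579.8 -258.4  124.5] zstd 0.8
('side', 'stage_top') 8 [ 584.6 -295.3  123.3] zstd 1.0
('side', 'plate') 8 [ 570.4 -191.   109.8] zstd 1.2
('side', 'stage') 7 [ 599.4 -377.4  124.1] zstd 0.7
('top', 'plate_top') 8 [ 579.4 -253.6  124.4] zstd 1.2
('top', 'plate') 8 [ 573.8 -190.5  108.2] zstd 2.0
('top', 'stage') 8 [ 599.6 -375.4  125.2] zstd 2.1
('top', 'stage_top') 7 [ 585.9 -296.6  129. ] zstd 0.9
37.25
[ 5.7117e+02 -1.9019e+02  1.4000e-01  8.7700e+01  1.1856e+02  1.9400e+00
 -2.4000e-01 -5.5000e+00  1.9800e+00 -1.4400e+00 -1.7700e+00  4.3100e+00] -30.858670462651332
side [[-78.1, -88.5, 58.5, 3.9], [-78.6, -87.8, 45.8, 4.2], [-80.4, -117.7, 15.6, 6.8], [-78.3, -85.9, 52.1, 3.8], [-78.5, -87.5, 46.4, 4.0]]
top [[-81.0, -90.5, 20.8, 4.8], [-81.3, -90.5, 20.6, 4.7], [-81.2, -90.6, 21.4, 4.7], [-81.2, -91.3, 23.1, 4.7], [-81.4, -90.4, 22.2, 4.7]]
{'side': array([10.41,  9.15, 37.3 ,  7.63,  9.05]), 'top': array([ 9.43,  9.19,  9.43, 10.06,  9.04])} dz -0.5315440064733853
```

>>> arm_command:
  deltas:
    - [0, 0.25, 0, 0, 0.015]
    - [0, 0.25, 0, 0, 0.025]
    - [0, 0.25, 0, 0, 0.025]
    - [0, 0.25, 0, 0, 0.025]
    - [0, 0.25, 0, 0, 0.025]
    - [0, 0.25, 0, 0, 0.025]
    - [0, 0.25, 0, 0, 0.025]
    - [0, 0.25, 0, 0, 0.025]

```text
clock: 38.05
tool_pos: [445.0, -12.0, 124.1]
tool_rot: [3.118, 0.005, 1.382]
contact_force: [1.8, -5.7, -0.2]
width: 16.5
```

```bash
python3 track.py 0
```

```text
t=38.05 pos=[445.  -12.  124.1] r=84.3 phi=2.9797 phi-yaw=1.597 Ft=5.38 Fr=-2.71 Fz=-0.2 Mz=0.19 w=16.5
drop 49.64 cc 0.993
```

>>> arm_command:
  deltas:
    - [0, 0.25, 0, 0, 0.025]
    - [0, 0.25, 0, 0, 0.025]
    - [0, 0.25, 0, 0, 0.025]
    - [0, 0.25, 0, 0, 0.025]
    - [0, 0.25, 0, 0, 0.025]
    - [0, 0.2, 0, 0, 0.025]
    - [0, 0.2, 0, 0, 0.02]

```text
clock: 38.8
tool_pos: [448.5, 2.0, 124.2]
tool_rot: [3.117, 0.005, 1.204]
contact_force: [0.4, -5.3, -1.2]
width: 16.8
```

```bash
python3 track.py 0
```

```text
t=38.80 pos=[448.5   2.  124.2] r=84.3 phi=2.8086 phi-yaw=1.605 Ft=4.91 Fr=-2.13 Fz=-1.2 Mz=0.35 w=16.8
drop 49.63 cc 0.993
```

>>> arm_command:
  deltas:
    - [0, 0.2, 0, 0, 0.012]
    - [0, 0.2, 0, 0, 0.016]
    - [0, 0.2, 0, 0, 0.018]
    - [0, 0.15, 0, 0, 0.018]

```text
clock: 39.25
tool_pos: [450.5, 7.3, 124.1]
tool_rot: [3.117, 0.008, 1.137]
contact_force: [0.8, -6.0, -0.6]
width: 16.7
```

```bash
python3 st.py
```

```text
t=39.25 pos=[450.5   7.3 124.1] r=84.4 phi=2.7404 phi-yaw=1.603 Ft=5.23 Fr=-3.08 Fz=-0.6 Mz=0.38 w=16.7
```

>>> arm_command:
  deltas:
    - [0, 0.15, 0, 0, 0.01]
    - [0, 0.15, 0, 0, 0.015]
    - [0, 0.15, 0, 0, 0.015]
    - [0, 0.15, 0, 0, 0.015]

```text
clock: 39.65
tool_pos: [451.5, 8.7, 124.1]
tool_rot: [3.114, 0.016, 1.079]
contact_force: [-0.4, -13.0, -1.1]
width: 16.8
```

```bash
python3 st.py
```

```text
t=39.65 pos=[451.5   8.7 124.1] r=84.0 phi=2.7192 phi-yaw=1.640 Ft=12.08 Fr=-4.95 Fz=-1.1 Mz=0.10 w=16.8
```

>>> arm_command:
  deltas:
    - [0, 0.1, 0, 0, -0.015]
    - [0, 0.1, 0, 0, -0.015]

```text
clock: 39.85
tool_pos: [451.6, 8.6, 124.1]
tool_rot: [3.114, 0.02, 1.107]
contact_force: [-2.3, -9.5, 0.1]
width: 16.5
```

```bash
python3 st.py
```

```text
t=39.85 pos=[451.6   8.6 124.1] r=83.9 phi=2.7205 phi-yaw=1.613 Ft=9.58 Fr=-1.77 Fz=0.1 Mz=-0.47 w=16.5
```

>>> arm_command:
  deltas:
    - [0, 0.18, 0, 0, 0]
    - [0, 0.18, 0, 0, 0]

```text
clock: 40.05
tool_pos: [451.6, 8.6, 124.1]
tool_rot: [3.113, 0.027, 1.103]
contact_force: [-3.1, -12.6, 1.3]
width: 16.3
```

```bash
python3 track.py 0
```

```text
t=40.05 pos=[451.6   8.6 124.1] r=83.9 phi=2.7197 phi-yaw=1.616 Ft=12.80 Fr=-2.31 Fz=1.3 Mz=-0.21 w=16.3
drop 49.66 cc 0.993
```

>>> arm_command:
  deltas:
    - [0, 0.22, 0, 0, 0]
    - [0, 0.22, 0, 0, 0]

```text
clock: 40.3
tool_pos: [451.5, 8.6, 124.1]
tool_rot: [3.112, 0.036, 1.099]
contact_force: [-4.0, -15.4, 2.1]
width: 16.7
```

```bash
python3 st.py
```

```text
t=40.30 pos=[451.5   8.6 124.1] r=83.9 phi=2.7189 phi-yaw=1.620 Ft=15.66 Fr=-2.63 Fz=2.1 Mz=-0.19 w=16.7
```

>>> arm_command:
  deltas:
    - [0, 0, 0, 0, 0]
    - [0, 0, 0, 0, 0]

```text
clock: 40.5
tool_pos: [451.4, 8.2, 124.2]
tool_rot: [3.112, 0.035, 1.096]
contact_force: [0.3, -5.2, -2.0]
width: 16.8
```

```bash
python3 st.py
```

```text
t=40.50 pos=[451.4   8.2 124.2] r=83.9 phi=2.7239 phi-yaw=1.627 Ft=4.61 Fr=-2.37 Fz=-2.0 Mz=-0.07 w=16.8
```

>>> arm_command:
  deltas:
    - [5, 0, 0, 0, 0]
    - [5, 0, 0, 0, 0]
    - [5, 0, 0, 0, 0]
    - [5, 0, 0, 0, 0]

```text
clock: 40.9
tool_pos: [450.7, 9.2, 124.3]
tool_rot: [3.115, 0.032, 1.097]
contact_force: [0.4, -0.5, -0.2]
width: 49.7
```

```bash
python3 - <<'E'
from track import *
st()
for i in range(4):
    p=bot.read_camera('side')
    if i==0:
        c=p['color'][170:270,200:320]
        cv2.imwrite('pics/side7.png',cv2.resize(np.clip(c.astype(float)*2.5,0,255).astype('uint8'),None,fx=5,fy=5,interpolation=cv2.INTER_CUBIC)[:,:,::-1])
    print([(round(d['p'],2),w(p,d['centre'])) for d in bot.spot_point(p,'knob')[:1]], 'drop',drop(p['color']))
E
```

```text
t=40.90 pos=[450.7   9.2 124.3] r=84.9 phi=2.7163 phi-yaw=1.619 Ft=0.27 Fr=-0.52 Fz=-0.2 Mz=0.00 w=49.7
[(0.54, array([449.7,   9.8, 133.1]))] drop (np.float64(49.65656931971831), np.float64(0.9929120566281409))
[(0.89, array([451.4,   7.1, 134.2]))] drop (np.float64(49.625953781232965), np.float64(0.9927864602079343))
[(0.8, array([451.7,   9.5, 132.8]))] drop (np.float64(49.62365278885427), np.float64(0.992891774947135))
[(0.61, array([451. ,   9.5, 135.7]))] drop (np.float64(49.6428800655414), np.float64(0.9927720679101126))
```

View pics/side7.png

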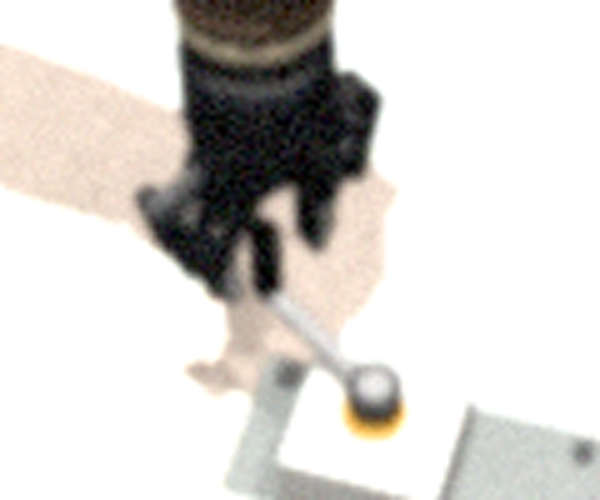

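>>> arm_command:
  deltas:
    - [5.5, 0, 0, -1, 0]
    - [5.5, 0, 0, -2, 0]
    - [5.5, 0, 0, -3, 0]
    - [5.5, 0, 0, -3, 0]
    - [5.5, 0, 0, -3, 0]
    - [5.5, 0, 0, -1, 0]
    - [5.5, 0, 0, 0, 0]

```text
clock: 42.0
tool_pos: [448.7, 14.6, 261.6]
tool_rot: [3.115, 0.033, 1.097]
contact_force: [-0.0, -0.6, -0.1]
width: 54.9
```

```bash
python3 - <<'E'
from track import *
st(); ims=[]
for i in range(6):
    p=bot.read_camera('side'); ims.append(p['color'].astype(float))
    print([(round(d['p'],2),w(p,d['centre'])) for d in bot.spot_point(p,'knob')[:1]], 'drop',drop(p['color'])[0])
a=np.mean(ims,0)[200:265,230:300]; b=cv2.imread('pics/side0.png')[:,:,::-1][200:265,230:300].astype(float)
o=np.hstack([b,a]); cv2.imwrite('pics/side8.png',cv2.resize(np.clip(o*1.7,0,255).astype('uint8'),None,fx=5.5,fy=5.5,interpolation=cv2.INTER_CUBIC)[:,:,::-1])
E
```

```text
t=42.00 pos=[448.7  14.6 261.6] r=89.1 phi=2.6709 phi-yaw=1.574 Ft=0.55 Fr=-0.27 Fz=-0.1 Mz=0.04 w=54.9
[(0.54, array([449.9,   6.9, 133.9]))] drop 49.64798225813041
[(0.83, array([451.9,   7.4, 132.4]))] drop 49.68066605937545
[(0.59, array([453.8,   7.5, 133.5]))] drop 49.645755709914006
[(0.8, array([451.6,   9.3, 132.4]))] drop 49.630507867437835
[(0.76, array([452.5,   8.6, 132.2]))] drop 49.64088087982208
[(0.9, array([448.9,   7.9, 131.3]))] drop 49.664512506366464
```

View pics/side8.png

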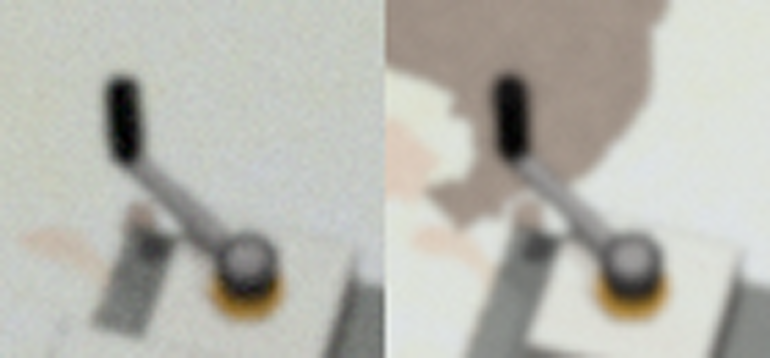

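```bash
python3 -c "
from plant import bot
print(bot.finish_job())"
```

```text
the job is handed in; nothing more can be done
None
```

The plate is down level with the stage to within about 1 mm, the valve is shut on its stop, and the job was handed in at about 42.6 s of the 72 s allowed.

**What I did:** I gripped the crank's knob and turned it counter-clockwise in small steps while tracking the plate in the side camera. The plate started to sink about 0.48 rad from the stop. I let it down in four stages at about 12 to 15 mm/s, stopping it and measuring after stages two, three and four. It stuck once on its own after 25 mm and moved again when I opened the valve slightly more. I then turned the crank back clockwise to the stop, let go and lifted clear.

**Last checks:**
- **Flush:** the plate sank 49.6 mm and has not moved since. The height estimates disagree somewhat:

| Method | Plate relative to stage |
|---|---|
| Gap between plate and stage edges, both cameras | about −0.5 mm |
| Model fit from the stage before, carried forward by the tracked drop | about −0.6 mm |
| Networks, side camera | about +1 mm |
| Networks, top camera | −2 to −4.6 mm |

  - The model fit on the final pictures failed to converge, so I did not use it.
  - The top camera put the stage at 129 mm, above its stated limit of 125 mm, so I gave it little weight.
- **Valve:** the crank did not move at 12.8 N or at 15.7 N at the knob, above the closing friction and well below the 25 N limit. Its final position matches the starting picture to within about 0.6 pixel, slightly further closed. That angle is about 0.13 rad short of what I first expected from the lift's orientation. I took it as the stop because the resistance was hard and it matched the start.
- **Surroundings:** after release the force on the tool was near zero. The arm went near nothing but the crank. I did not take a separate final picture check of the lens, keypad and tray.

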